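# Hold back the pack pusher for refilling

## Robot

A 6-joint arm with a two-finger parallel gripper is mounted at the origin on a cart in front of the work surface, level with it; the furniture and walls round the work are solid. World frame = base frame: x ahead of the robot, y to its left, z up, the work surface at z = 0. Lengths are in m, angles in rad, forces in N, time in s.
With the tool pointing down it reaches from about 0.275 to 0.875 m from the base axis. Payload 12.5 kg.
Tool frame: the origin (TCP) lies on the front face of the gripper's body, between the roots of the fingers; the fingertips stand 73 mm ahead of it and the grasp point (between the pads) lies 54 mm ahead of it; z points along the fingers, y is the direction in which the jaws open and shut (so a half turn about z gives the same grasp; the last joint's range is limited). The gripper opens to 85 mm and grips with 20 to 120 N. Pads are 22 mm wide; open, the fingers measure 114 mm over their backs; the gripper's body (76 mm by 85 mm) begins 54 mm behind the grasp point. The pads swing forward as they close: fully open they stand 13 mm farther back than shut.
Start: joints at [-1.225, 0.351, 1.652, -0, 1.139, -0.085], TCP at [0.23, -0.5, 0.304] pointing down, gripper open.
Joint ranges: [-2.75, 2.75], [-0.79, 2.1], [0.01, 2.65], [-1.57, 4.71], [0.07, 3.14], [-2.87, 2.87]. Speed limits (rad/s): [2.22, 2.22, 2.79, 3.14, 3.14, 3.14].

## Interface

Orientations are given as a rotation vector (axis times angle).
In Python, from rig import arm, optics gives the robot as it stands. The module is installed in compiled form; this text tells all that it offers.
- The arm moves only by the shell command python3 -m crank 'ROWS' [OPENING] [FORCE]. ROWS is a JSON object of lists of equal length, an entry for each row: "delta_pos": the shift along the tool's x, y, z in mm, a list of three; "angular": the turn, a rotation vector about the tool's x, y, z in rad, a list of three. A call has 1 to 10 rows; each row shifts and turns the pose as measured when the row begins, along the tool's axes as they then stand; what a row does not reach is not made up. A row lasts 1/12 s, in which the tool goes at most 41.7 mm and 7.16 degrees, less where a joint would pass 70% of its speed; a pose out of reach is approached as far as the arm can. A call with a gripper value outside its range is refused whole. OPENING is the gripper command: -1 is fully open, 1 is shut, values between are in proportion, set as the call begins (- or left out, the last holds). The fingers move at their own pace and stop on an object; FORCE is the grip in N (left out, the last holds). Time passes only in rows, so rows that do not move let the fingers close. It gives the time, the measured TCP pose, the force and the opening at its end, in the units of the state.
- arm.read_state(): the state, without advancing time (a new reading comes with each control period).
- optics.camera(name): name is "scene" or "side" or "wrist"; returns the picture (400x640x3 uint8, red, green, blue); there is no depth.
- optics.camera_model(name): a dict with "fx", "fy", "cx", "cy" (pixels), "distortion" ([k1, k2, p1, p2, k3] as OpenCV has them; the pictures are not rectified), "extrinsics" (4x4, takes a point from camera to world coordinates). Camera axes: x right, y down, z forward; pixel columns grow to the right and rows downward; lengths in m; the calibration is good to about 2 mm. A picture is of the moment at which its call begins: read the wrist's pose just before it. camera_model takes no time and is no camera call; for the wrist camera it gives the pose at the moment of the call.
- arm.job_done(): hands the job in, once; it reports no verdict.
The state is a dict: "t": time; "qpos": joint angles; "joint_velocities": joint speeds; "joint_torque": joint torques, N m; "tcp_pos": TCP position; "ee_rot": TCP orientation; "contact_force": force on the tool from outside, world axes, zero at the start; "wrist_torque": the same for the moment, N m; "grip_width": finger opening in m.
Only numpy, scipy, OpenCV 4.12 (cv2) and the standard library are available. Lean on these libraries where they do the work, as an engineer would, in place of code of your own. Each camera call takes 0.05 s, during which the arm holds its last target.

## Task

Two spring-fed pack trays stand side by side; one is down to its last two packs and I have the refill ready. Take the T-handle key from its wooden block, put its square tip down into the recess of the knob on that tray's pusher until the collar sits on the knob, turn it counter-clockwise to swing the ratchet pawl clear of the teeth, and then draw the pusher back with the key until its pointer stands level with the white marker clip, which is set for the room this refill needs. Finish while still gripping the key and holding the pusher there against its spring, pawl clear, so that I can load; do not shift the marker clip, topple the two packs or knock anything over.

Things in the scene. Friction and masses are not known exactly. Their poses are not given: they have to be found in the camera images.
- key_grip (a point): Centre of the T-handle key's black cross-bar, where to grip it. z up along the key, y along the bar (66 mm), x across it (14 mm thick); bar 17 mm high. Below it a 12 mm shank, then a collar (22 mm across, underside 75 mm below this point), then the square tip. Loose, 0.12 kg; stands upright in a fixed wooden block (70x60x40 mm), collar resting on the block's top: lift it straight up
- key_tip (a point): Middle of the end face of the key's square tip, 97 mm below key_grip on the key's axis, same axes, 22 mm below the collar's underside. The tip is 9.6 mm wide, sides along x and y; in the block it sits 22 mm deep in a square hole 10.8 mm wide
- knob_mouth (a point): Centre of the mouth of the square recess in the top of the steel knob (34 mm across, its top 78 mm above the worktop) on the pusher of the tray with two packs; z up. Recess 10.8 mm wide, 24 mm deep, 1.8 mm chamfer, sides along this frame's x and y, which turn with the knob; the tip fits in four yaws. At knob angle 0, x points along the lane to the tray's front (away from the robot)
- knob (a joint): Angle of that knob, rad. 0 = locked: the steel pawl under it reaches into the ratchet teeth on the tray's left wall and stops the pusher after about 7 mm. Grows counter-clockwise from above to a stop at 0.87 (pawl straight back along the lane); pawl clear from about 0.3. A weak spring (up to 0.06 N m) turns it back. The key has about 0.15 rad of play: turn it about 0.9 after insertion
- carriage (a joint): Travel of the pusher in m: 0 as it stands with two packs before it, grows as it is drawn back along the lane, opposite to the x axis of tray; end stop 0.128. A spring of 4 to 5 N always pulls it forward onto the packs. The knob is captive on it and moves with it
- marker (a joint): Setting of the white marker clip along the tray's right wall, in m, on the scale of carriage: the pointer is level with the clip's line when both values are equal. It varies from 0.075 to 0.112. The clip slides stiffly (3 N) and must not be shifted
- pointer (a point): Tip region of the black pointer on the right side of the pusher, 41 mm to the right of the knob's axis, just above the wall's top edge
- marker_line (a point): Middle of the black line on top of the white marker clip (12 mm wide along the lane, straddling the right wall, 44 mm above the worktop)
- tray: The fixed grey tray with two packs left, 280x86 mm, walls 42 mm high; origin at the centre of its underside, x along the lane to the front lip (roughly away from the robot), y left, z up. The black paddle is 72 mm wide, 87 mm up. The like tray beside it (left or right, 110 mm off) holds eight packs (tops 103 mm up) and is left alone
- pack0_mid (a point): Centre of the front pack in the lane (74x19x98 mm, loose, standing on the tray's floor 5 mm above the worktop, against the front lip); z up
- pack1_mid (a point): Centre of the second pack, behind the first; same size; z up. The pusher's paddle rests on it
- dice_tin: Round tin, 68 mm across, 46 mm high, origin under its centre, z up
- paint_pot_a: Small paint pot near the key's block, 30 mm across, 46 mm high, origin under its centre, z up
- paint_pot_b: Another such pot, left of the trays and beyond; same size, origin under its centre, z up

How it is judged:
By the outcome, as a careful person would: the job done as asked, in the order asked, and still so for the second after the job is handed in, while the arm keeps its last pose, push and grip.
It also fails if it takes over 40 s, if anything falls off the work surface, if the arm or the gripper's body presses on something with over 40 N, if the wrist force passes 120 N, or if a joint passes its speed limit or range.

## Working session

There is one attempt and no reset: what is moved stays moved. The work goes in short steps, Python scripts to look and compute and a shell command to move; the robot and the scene stay as the last step left them, time stands still between calls to the robot, and variables do not carry over. Pictures are saved under pics/ and viewed, and the job is handed in when it is done.

```bash
mkdir -p pics; ls; python3 - <<'E'
from rig import arm, optics
import cv2
s=arm.read_state(); print(s)
for n in ["scene","side","wrist"]:
    im=optics.camera(n); m=optics.camera_model(n); print(n,m)
    cv2.imwrite(f"pics/{n}0.png",im[:,:,::-1])
E
```

```text
pics
{'t': 0.0, 'qpos': array([-1.22458476e+00,  3.51250213e-01,  1.65242663e+00, -8.09986420e-06,
        1.13908214e+00, -8.46086320e-02]), 'joint_velocities': array([-5.87566738e-04,  1.37912030e-03, -5.27129743e-05, -1.54412233e-04,
       -2.33519048e-03, -1.02523384e-04]), 'joint_torque': array([ 1.75320263e-03, -5.06093502e+01, -2.91405183e+01,  4.44366583e-05,
        4.50480671e-03, -1.48630573e-05]), 'tcp_pos': array([ 0.22962367, -0.4995051 ,  0.30334975]), 'ee_rot': array([-3.06785689e+00, -6.71267594e-01,  2.50314956e-04]), 'contact_force': array([ 1.12874122, -0.57877002,  0.06539957]), 'wrist_torque': array([-0.04389627, -0.01166707, -0.00234633]), 'grip_width': 0.08542551203828236}
scene {'fx': 381.43537757364726, 'fy': 381.43537757364726, 'cx': 325.49167416794864, 'cy': 195.04922207117957, 'distortion': array([0.01011782, 0.        , 0.        , 0.        , 0.        ]), 'extrinsics': array([[ 0.58941649, -0.45111406,  0.67013753, -0.18146767],
       [-0.80766925, -0.31256819,  0.4999715 , -0.57141312],
       [-0.0160805 , -0.83594093, -0.5485838 ,  0.7117862 ],
  
[... 272 characters left out ...]
rray([[-0.98481151, -0.1072721 ,  0.13652464,  0.42382039],
       [-0.17282787,  0.5303003 , -0.8300073 ,  0.88432643],
       [ 0.01663757, -0.84099601, -0.54078545,  0.70564548],
       [ 0.        ,  0.        ,  0.        ,  1.        ]])}
wrist {'fx': 347.1943477527358, 'fy': 347.1943477527358, 'cx': 317.88793979839124, 'cy': 199.6142696999895, 'distortion': array([-0.05779557,  0.        ,  0.        ,  0.        ,  0.        ]), 'extrinsics': array([[ 0.41739896, -0.87783046, -0.23492934,  0.28884885],
       [-0.90872149, -0.40372996, -0.10595929, -0.47162247],
       [-0.00183372,  0.25771264, -0.96621987,  0.3735588 ],
       [ 0.        ,  0.        ,  0.        ,  1.        ]])}
```

View pics/scene0.png

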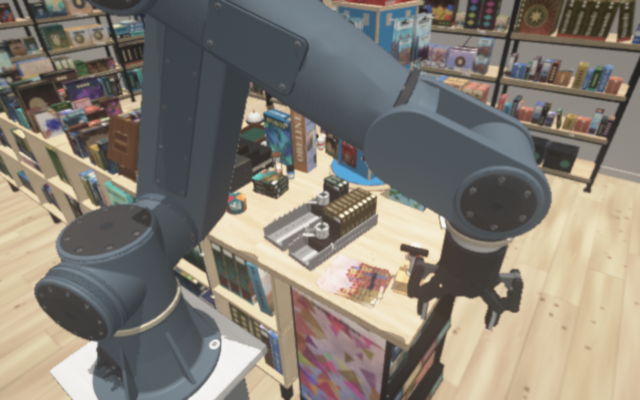

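View pics/side0.png

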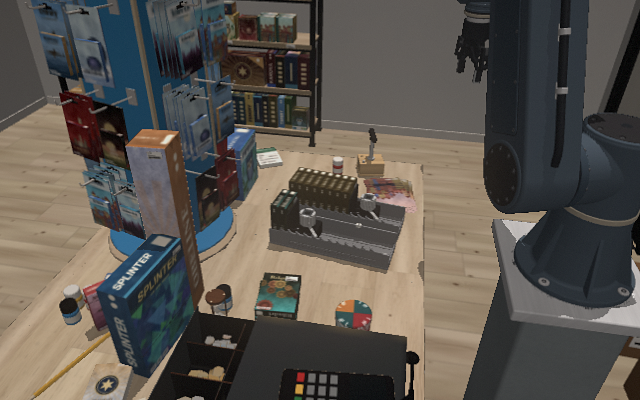

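View pics/wrist0.png

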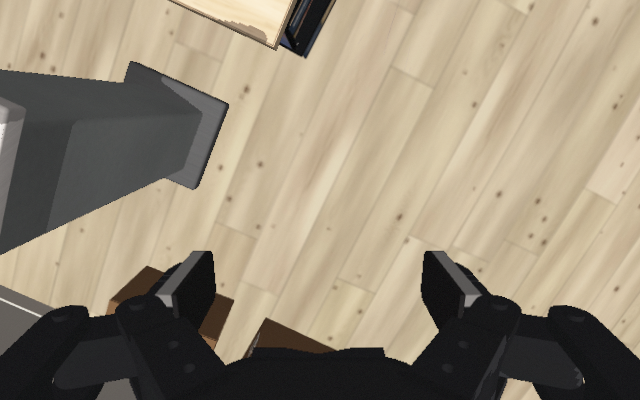

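The two-pack tray is the left one: in the side view its packs are at (284,208) and its knob at (308,216). The key stands at side (372,135) and scene (413,249).

```bash
cat > h.py <<'E'
import numpy as np, cv2
from rig import arm, optics
from scipy.spatial.transform import Rotation as R
def ray(m,uv):
    K=np.array([[m['fx'],0,m['cx']],[0,m['fy'],m['cy']],[0,0,1]])
    p=cv2.undistortPoints(np.array([[uv]],float),K,np.array(m['distortion']))[0,0]
    E=m['extrinsics']; return E[:3,3],E[:3,:3]@np.array([p[0],p[1],1.])
def plane(m,uv,z):
    o,d=ray(m,uv); return o+d*(z-o[2])/d[2]
def tri(m1,a,m2,b):
    o1,d1=ray(m1,a);o2,d2=ray(m2,b)
    A=np.stack([d1,-d2],1); t=np.linalg.lstsq(A,o2-o1,rcond=None)[0]
    p,q=o1+t[0]*d1,o2+t[1]*d2
    return (p+q)/2,np.linalg.norm(p-q)
def proj(m,P):
    E=m['extrinsics'];K=np.array([[m['fx'],0,m['cx']],[0,m['fy'],m['cy']],[0,0,1]])
    Ri=E[:3,:3].T; rv,_=cv2.Rodrigues(Ri)
    return cv2.projectPoints(np.array(P,float).reshape(-1,3),rv,-Ri@E[:3,3],K,np.array(m['distortion']))[0][:,0]
def crop(im,x0,y0,x1,y1,s,name):
    cv2.imwrite('pics/'+name,cv2.resize(im[y0:y1,x0:x1],None,fx=s,fy=s,interpolation=cv2.INTER_CUBIC))
E
python3 - <<'E'
from h import *
a=cv2.imread('pics/side0.png'); crop(a,260,110,430,280,4.5//1,'side_c.png') if 0 else crop(a,260,120,430,270,4,'side_c.png')
b=cv2.imread('pics/scene0.png'); crop(b,255,170,445,310,4,'scene_c.png')
E
```

```text
(no output)
```

View pics/side_c.png

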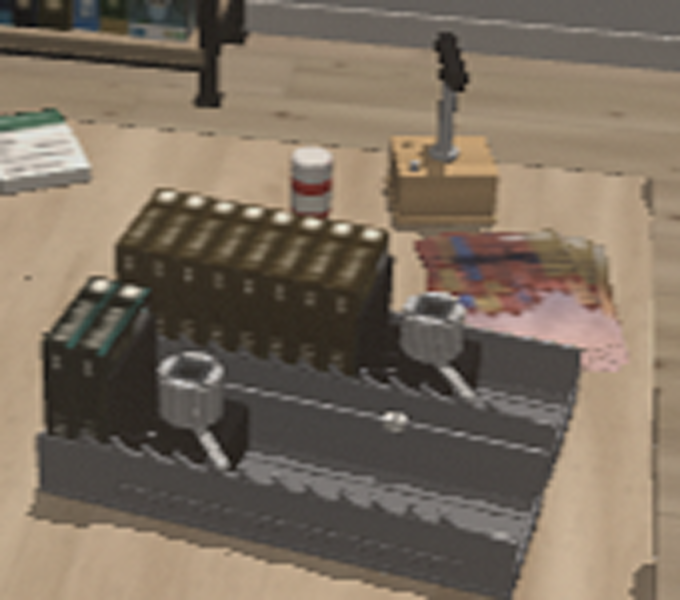

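View pics/scene_c.png

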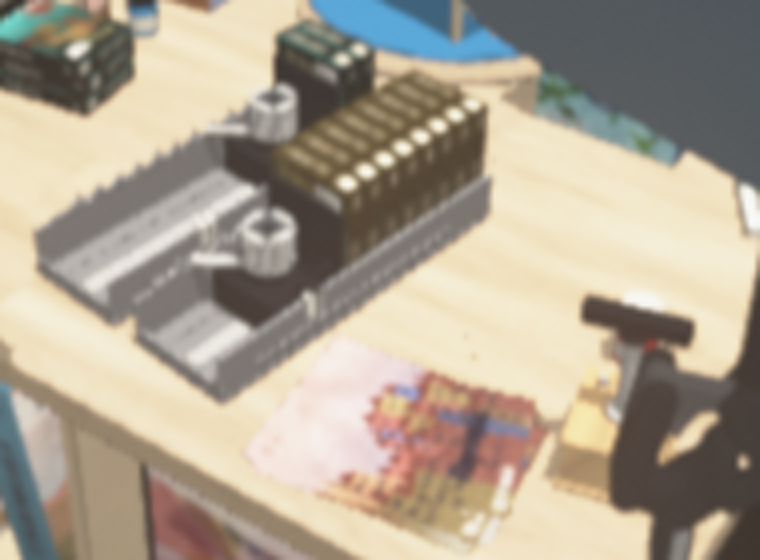

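```bash
python3 - <<'E'
from h import *
ms=optics.camera_model('scene');md=optics.camera_model('side')
S=lambda x,y:(255+(x+.5)/4-.5,170+(y+.5)/4-.5); D=lambda x,y:(260+(x+.5)/4-.5,120+(y+.5)/4-.5)
for n,a,b in [('keybar',(638,320),(452,62)),('collar',(608,410),(443,155)),('knobtop',(272,97),(191,372)),('knobR',(268,228),(433,310)),('marker',(208,225),(396,418))]:
    print(n,tri(ms,S(*a),md,D(*b)))
print('bar ends', plane(ms,S(588,308),.115),plane(ms,S(690,332),.115))
print('knob side z.078',plane(md,D(191,372),.078), plane(ms,S(272,97),.078))
# tray near-left wall top edge (z .042)
print('wallL', plane(md,D(40,437),.042),plane(md,D(530,518),.042))
print('wallR mid', plane(md,D(230,383),.042),plane(md,D(545,452),.042))
print('marker', plane(md,D(396,418),.044))
# block top corners z=.04
for p in [(392,150),(495,178),(480,140),(395,205)]: print(plane(md,D(*p),.04))
E
```

```text
keybar (array([ 0.48003663, -0.33339007,  0.11447877]), np.float64(0.0019256374621099365))
collar (array([ 0.47829691, -0.32532171,  0.04218356]), np.float64(0.008180241525165105))
knobtop (array([0.59567823, 0.01822984, 0.07726085]), np.float64(0.002341158095277303))
knobR (array([ 0.46638829, -0.07449617,  0.07565634]), np.float64(0.003382870631399194))
marker (array([ 0.47968138, -0.01005351,  0.0407869 ]), np.float64(0.0029832921824688727))
bar ends [ 0.47097522 -0.30512333  0.115     ] [ 0.48571322 -0.36235178  0.115     ]
knob side z.078 [0.59652737 0.01790723 0.078     ] [0.59304165 0.01722605 0.078     ]
wallL [0.67816304 0.04764373 0.042     ] [0.39970309 0.0660395  0.042     ]
wallR mid [ 0.58151832 -0.02527531  0.042     ] [0.39420402 0.00569494 0.042     ]
marker [ 0.48065841 -0.00723444  0.044     ]
[ 0.51871028 -0.33507459  0.04      ]
[ 0.44256793 -0.30888798  0.04      ]
[ 0.45702773 -0.36339024  0.04      ]
[ 0.50806313 -0.25691561  0.04      ]
```

```bash
python3 -m crank '{"delta_pos":[[37,-6,0],[37,-6,0],[37,-6,0],[37,-6,0],[37,-6,0],[37,-6,0],[37,-6,0],[37,-6,0]],"angular":[[0,0,0],[0,0,0],[0,0,0],[0,0,0],[0,0,0],[0,0,0],[0,0,0],[0,0,0]]}' -1 60
python3 -m crank '{"delta_pos":[[0,0,0],[0,0,0],[0,0,0],[0,0,0],[0,0,0],[0,0,0],[0,0,0],[0,0,0],[0,0,0],[0,0,0]],"angular":[[0,0,-0.12],[0,0,-0.12],[0,0,-0.12],[0,0,-0.12],[0,0,-0.12],[0,0,-0.12],[0,0,-0.12],[0,0,-0.12],[0,0,-0.12],[0,0,-0.12]]}'
cat > st.py <<'E'
from h import *
s=arm.read_state(); M=R.from_rotvec(s['ee_rot']).as_matrix()
np.set_printoptions(precision=4,suppress=True)
def info():
    print('t',s['t'],'tcp',s['tcp_pos'],'yaw_y',np.degrees(np.arctan2(M[1,1],M[0,1])),'z',M[:,2],'F',s['contact_force'],'T',s['wrist_torque'],'w',s['grip_width'],'q6',s['qpos'][5])
E
python3 - <<'E'
from st import *
info(); im=optics.camera('wrist'); cv2.imwrite('pics/w1.png',im[:,:,::-1])
im=optics.camera('scene'); cv2.imwrite('pics/s1.png',im[:,:,::-1])
E
```

```text
t: 0.82
tcp_pos: [0.4835, -0.3291, 0.3018]
ee_rot: [-3.07, -0.654, 0.004]
contact_force: [-0.2, 0.3, -0.8]
grip_width: 0.0856
t: 1.65
tcp_pos: [0.4898, -0.3218, 0.2983]
ee_rot: [-2.109, -2.317, -0.0]
contact_force: [-0.1, -1.1, 0.1]
grip_width: 0.0855
t 1.65 tcp [ 0.4898 -0.3218  0.2983] yaw_y 5.383211078543658 z [-0.0065  0.0063 -1.    ] F [-0.0936 -1.1036  0.0566] T [ 0.0151  0.013  -0.018 ] w 0.08545925895246553 q6 -0.7553231147108435
```

View pics/w1.png

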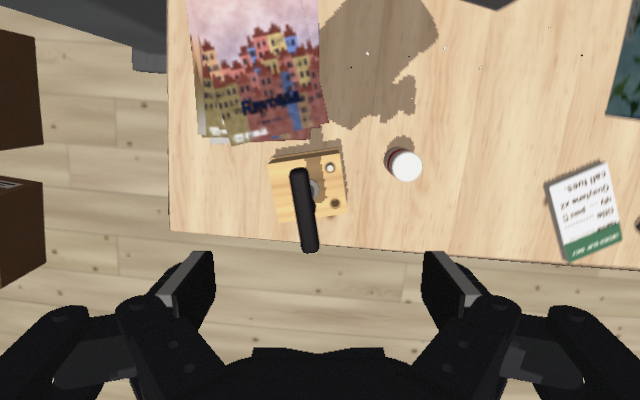

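View pics/s1.png

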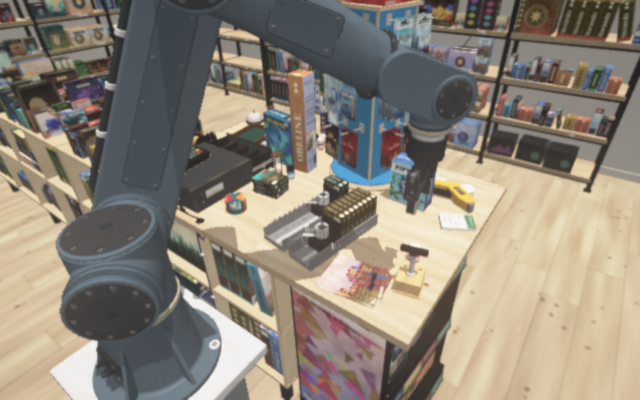

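The wrist view shows the black bar from (299,170) to (310,250) over the block at (308,187), with the pot at (404,165). I'll segment the bar.

```bash
python3 - <<'E'
from st import *
info(); mw=optics.camera_model('wrist'); ms=optics.camera_model('scene')
im=cv2.imread('pics/w1.png'); g=im.max(2); m=(g<60).astype(np.uint8); m[262:]=0; m[:140]=0; m[:,:270]=0; m[:,345:]=0
n,l,st,c=cv2.connectedComponentsWithStats(m); k=1+np.argmax(st[1:,4]); print(st[k])
r=cv2.minAreaRect(np.argwhere(l==k)[:,::-1].astype(np.float32)); print(r)
b=cv2.boxPoints(r); b=b[np.argsort(b[:,1])]; e0,e1=(b[0]+b[1])/2,(b[2]+b[3])/2
for z in(.1235,.115):
    p,q=plane(mw,e0,z),plane(mw,e1,z); d=p-q; print(p,q,'mid',(p+q)/2,'len',np.linalg.norm(d),'keyyaw',np.degrees(np.arctan2(-d[0],d[1])))
for s_,nm in [('s1','scene')]:
    a=cv2.imread('pics/s1.png'); crop(a,380,220,460,310,6,'s1c.png')
mid=(e0+e1)/2; print(mid)
E
```

```text
t 1.75 tcp [ 0.4898 -0.3218  0.2983] yaw_y 5.158250006843504 z [-0.0065  0.0063 -1.    ] F [ 0.4063 -0.3685 -0.9527] T [ 0.0347 -0.0485 -0.0433] w 0.08529358058721431 q6 -0.7514548630286919
[ 290  168   29   86 1531]
((305.0946044921875, 210.06756591796875), (85.65187072753906, 19.892276763916016), 80.53767395019531)
[ 0.4724 -0.2978  0.1235] [ 0.488  -0.3615  0.1235] mid [ 0.4802 -0.3297  0.1235] len 0.06554899204863786 keyyaw 13.723182287140972
[ 0.472  -0.2992  0.115 ] [ 0.4881 -0.3651  0.115 ] mid [ 0.4801 -0.3322  0.115 ] len 0.0678205471838774 keyyaw 13.723182287141007
[305.0946 210.0676]
```

View pics/s1c.png

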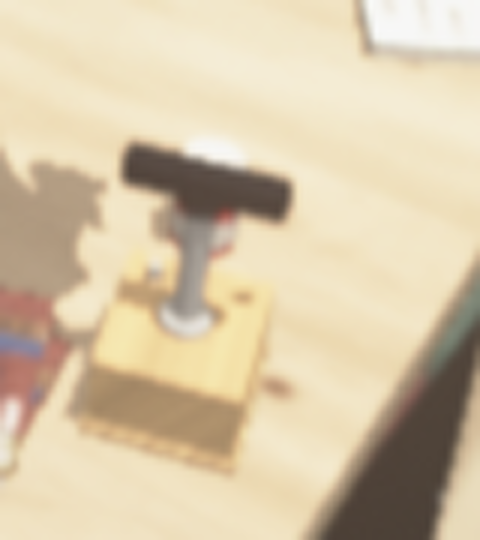

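```bash
python3 -m crank '{"delta_pos":[[-8,-10,0],[0,0,0],[0,0,0]],"angular":[[-0.006,-0.007,-0.075],[0,0,-0.075],[0,0,0]]}'
python3 -c "
from st import *
info(); d=np.array([.480,-.331,.169])-s['tcp_pos']; print(M.T@d)"
```

```text
t: 2.0
tcp_pos: [0.4803, -0.3307, 0.2978]
ee_rot: [-1.949, -2.463, -0.001]
contact_force: [0.2, 0.8, -1.3]
grip_width: 0.0854
t 2.0 tcp [ 0.4803 -0.3307  0.2978] yaw_y 13.285832214939553 z [-0.      0.0005 -1.    ] F [ 0.2357  0.764  -1.2999] T [ 0.0596  0.0082 -0.037 ] w 0.08535897885947401 q6 -0.9149746744101053
[-0.0003 -0.0003  0.1288]
```

```bash
python3 -m crank '{"delta_pos":[[0,0,22],[0,0,22],[0,0,22],[0,0,22],[0,0,20],[0,0,10],[0,0,5],[0,0,0]],"angular":[[0,0,0],[0,0,0],[0,0,0],[0,0,0],[0,0,0],[0,0,0],[0,0,0],[0,0,0]]}'
python3 -c "
from st import *
info(); d=np.array([.480,-.331,.169])-s['tcp_pos']; print(M.T@d)
im=optics.camera('wrist'); cv2.imwrite('pics/w2.png',im[:,:,::-1])"
```

```text
t: 2.67
tcp_pos: [0.4814, -0.331, 0.1711]
ee_rot: [2.002, 2.417, 0.001]
contact_force: [-0.9, 0.5, -0.5]
grip_width: 0.0853
t 2.6667 tcp [ 0.4814 -0.331   0.1711] yaw_y 10.73905197339773 z [ 0.0027 -0.0017 -1.    ] F [-0.8876  0.5284 -0.4749] T [0.0211 0.0331 0.0084] w 0.08531346904559185 q6 -0.8698433013913193
[ 0.0002 -0.0014  0.0021]
```

View pics/w2.png

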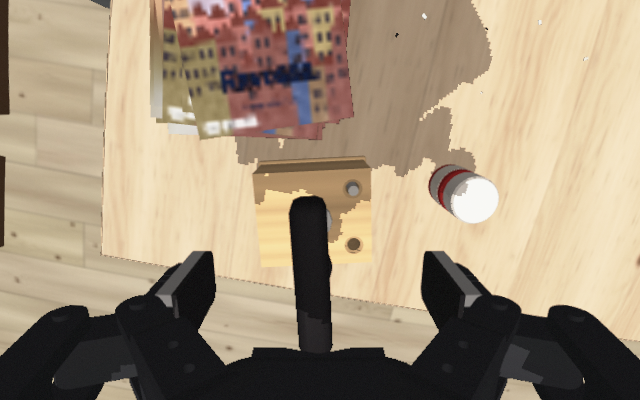

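```bash
python3 -m crank '{"delta_pos":[[0,-1.4,2],[0,0,0],[0,0,0]],"angular":[[0,0,-0.052],[0,0,0],[0,0,0]]}'
python3 -c "
from st import *
info(); d=np.array([.480,-.331,.169])-s['tcp_pos']; print(M.T@d)"
```

```text
t: 2.97
tcp_pos: [0.4814, -0.3322, 0.173]
ee_rot: [1.938, 2.462, 0.0]
contact_force: [-0.3, -0.1, 0.9]
grip_width: 0.0855
t 2.9667 tcp [ 0.4814 -0.3322  0.173 ] yaw_y 13.571584819801172 z [ 0.0068 -0.005  -1.    ] F [-0.2831 -0.1306  0.9093] T [0.0031 0.0015 0.0441] w 0.08549257951636942 q6 -0.9209283070798008
[ 0.0015 -0.0011  0.0039]
```

```bash
python3 -m crank '{"delta_pos":[[1.5,-1,4],[0,0,0]],"angular":[[0.0054,0.0065,0],[0,0,0]]}'
python3 -c "
from st import *
info(); d=np.array([.480,-.331,.169])-s['tcp_pos']; print(M.T@d)"
```

```text
t: 3.13
tcp_pos: [0.4806, -0.3313, 0.1704]
ee_rot: [1.946, 2.464, -0.0]
contact_force: [-0.1, 0.5, -0.4]
grip_width: 0.0851
t 3.1333 tcp [ 0.4806 -0.3313  0.1704] yaw_y 13.398239016079529 z [ 0.0016 -0.0012 -1.    ] F [-0.1155  0.4777 -0.3565] T [-0.0457 -0.0601 -0.0246] w 0.0850841504504107 q6 -0.9171226721396454
[ 0.0004 -0.0005  0.0014]
```

Good; close on the bar.

```bash
python3 -m crank '{"delta_pos":[[0,0,0],[0,0,0],[0,0,0],[0,0,0],[0,0,0],[0,0,0],[0,0,0],[0,0,0]],"angular":[[0,0,0],[0,0,0],[0,0,0],[0,0,0],[0,0,0],[0,0,0],[0,0,0],[0,0,0]]}' 1 80
python3 -c "
from st import *
info()"
```

```text
t: 3.8
tcp_pos: [0.4807, -0.3315, 0.1713]
ee_rot: [1.948, 2.461, -0.001]
contact_force: [-0.7, -0.6, 0.1]
grip_width: 0.0126
t 3.8 tcp [ 0.4807 -0.3315  0.1713] yaw_y 13.257856596876254 z [ 0.002 -0.002 -1.   ] F [-0.6652 -0.5606  0.1157] T [-0.0051  0.1231  0.0139] w 0.012586708695985589 q6 -0.9144294769580015
```

```bash
python3 -m crank '{"delta_pos":[[0,0,-6],[0,0,-12],[0,0,-15],[0,0,-15],[0,0,-18],[0,0,-18],[0,0,-18],[0,0,-18],[0,0,-6],[0,0,0]],"angular":[[0,0,0],[0,0,0],[0,0,0],[0,0,0],[0,0,0],[0,0,0],[0,0,0],[0,0,0],[0,0,0],[0,0,0]]}' 1 110
python3 - <<'E'
from st import *
info(); im=optics.camera('wrist'); cv2.imwrite('pics/w3.png',im[:,:,::-1])
im=optics.camera('scene'); cv2.imwrite('pics/s3.png',im[:,:,::-1])
im=optics.camera('side'); cv2.imwrite('pics/d3.png',im[:,:,::-1])
E
```

```text
t: 4.63
tcp_pos: [0.48, -0.3305, 0.3095]
ee_rot: [1.948, 2.46, 0.001]
contact_force: [0.5, 0.8, -2.6]
grip_width: 0.0119
t 4.6333 tcp [ 0.48   -0.3305  0.3095] yaw_y 13.24993129703908 z [ 0.0034 -0.0022 -1.    ] F [ 0.4546  0.7751 -2.5826] T [ 0.0234 -0.0215  0.0061] w 0.011939373000457545 q6 -0.9143791440249822
```

View pics/w3.png

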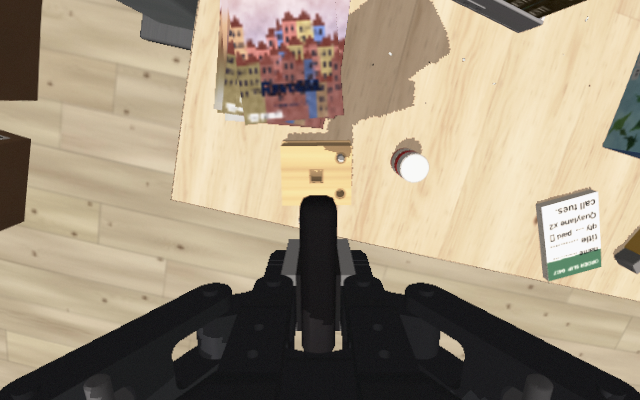

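View pics/s3.png

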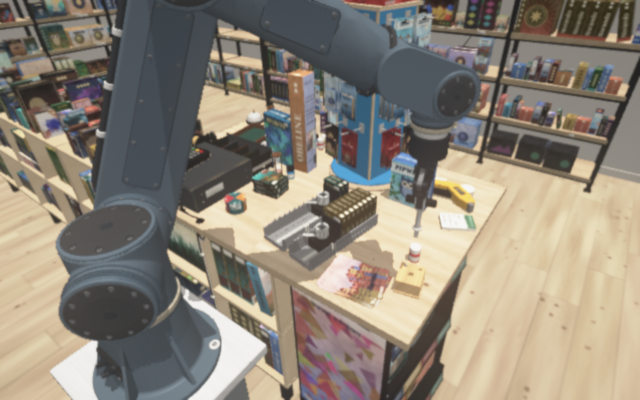

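View pics/d3.png

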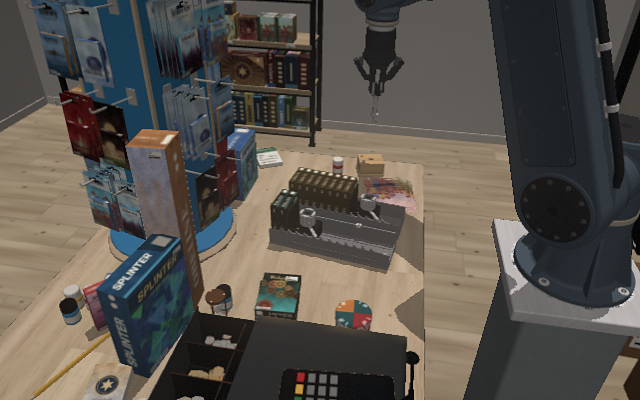

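```bash
python3 -m crank '{"delta_pos":[[20,11,0],[32,18,0],[32,18,0],[32,18,0],[32,18,0],[32,18,0],[32,18,0],[16,8,0],[0,0,0],[0,0,0]],"angular":[[0,0,0],[0,0,0],[0,0,0],[0,0,0],[0,0,0],[0,0,0],[0,0,0],[0,0,0.09],[0,0,0.11],[0,0,0.11]]}'
python3 -m crank '{"delta_pos":[[0,0,0],[0,0,0]],"angular":[[0,0,0],[0,0,0]]}'
python3 - <<'E'
from st import *
info(); print(optics.camera_model('wrist')['extrinsics']); im=optics.camera('wrist'); cv2.imwrite('pics/w4.png',im[:,:,::-1])
np.savez('w4.npz',E=optics.camera_model('wrist')['extrinsics'])
im=optics.camera('scene'); cv2.imwrite('pics/s4.png',im[:,:,::-1])
im=optics.camera('side'); cv2.imwrite('pics/d4.png',im[:,:,::-1])
E
```

```text
t: 5.62
tcp_pos: [0.55, -0.0669, 0.2935]
ee_rot: [-2.305, -2.107, 0.014]
contact_force: [0.2, -1.1, -0.3]
grip_width: 0.0117
t: 5.78
tcp_pos: [0.5494, -0.0658, 0.291]
ee_rot: [-2.303, -2.104, 0.018]
contact_force: [-0.3, 0.1, -0.4]
grip_width: 0.0122
t 5.7833 tcp [ 0.5494 -0.0658  0.291 ] yaw_y -5.170467040507456 z [-0.0232  0.0084 -0.9997] F [-0.2967  0.0745 -0.3902] T [-0.0398 -0.0346  0.002 ] w 0.012237638062071902 q6 -0.115916560340478
[[ 0.9956 -0.0814 -0.0461  0.557 ]
 [-0.0903 -0.9646 -0.2478 -0.0008]
 [-0.0243  0.2509 -0.9677  0.3615]
 [ 0.      0.      0.      1.    ]]
```

View pics/w4.png

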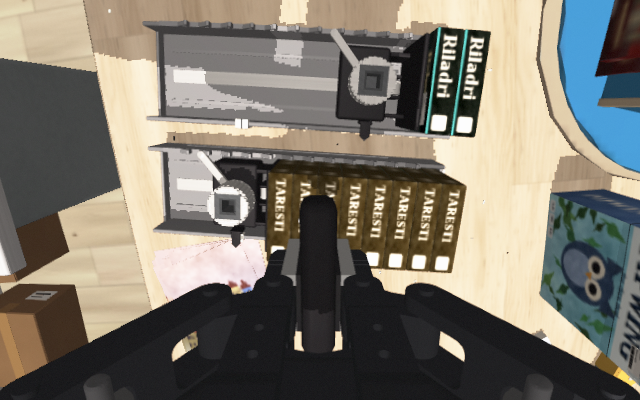

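View pics/d4.png

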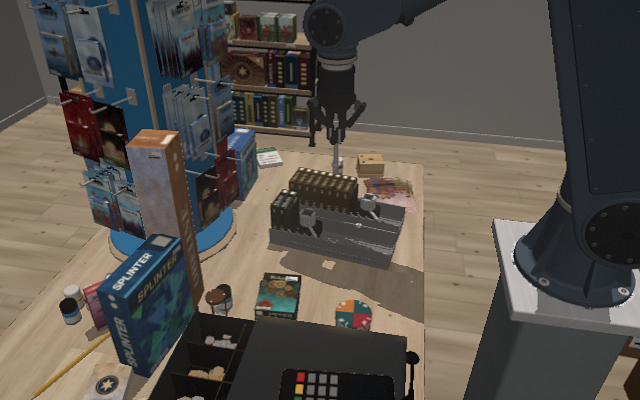

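The wrist view gives the left knob recess near (373,81), the pointer near (365,132) and the white clip near (241,124). I'll zoom in for exact pixels.

```bash
python3 - <<'E'
from h import *
a=cv2.imread('pics/w4.png'); crop(a,315,20,425,150,6,'w4k.png'); crop(a,140,10,500,145,2,'w4t.png'); crop(a,220,105,265,140,12,'w4m.png')
E
```

```text
(no output)
```

View pics/w4k.png

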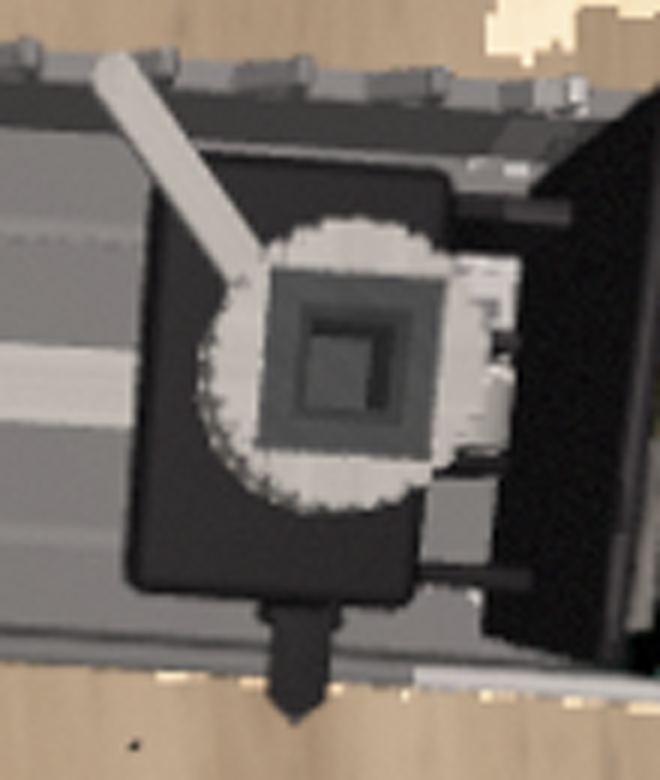

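View pics/w4m.png

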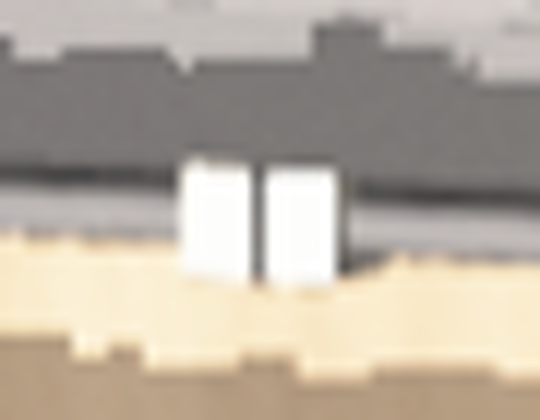

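View pics/w4t.png

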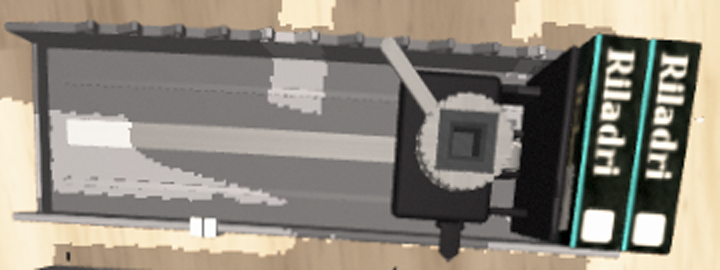

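```bash
python3 - <<'E'
from h import *
np.set_printoptions(precision=4,suppress=True)
mw=optics.camera_model('wrist'); print(abs(mw['extrinsics']-np.load('w4.npz')['E']).max())
C=lambda x,y:(315+(x+.5)/6-.5,20+(y+.5)/6-.5)
cs=[plane(mw,C(*p),.078) for p in [(272,267),(446,277),(430,460),(258,445)]]
c=np.mean(cs,0); print('knob',c)
for i in range(4):
    d=cs[(i+1)%4]-cs[i]; print(np.linalg.norm(d),np.degrees(np.arctan2(d[1],d[0])))
T=lambda x,y:(140+(x+.5)/2-.5,10+(y+.5)/2-.5)
p,q=plane(mw,T(16,216),.042),plane(mw,T(560,250),.042); d=q-p; print('wallR',p,q,np.degrees(np.arctan2(d[1],d[0])))
p2,q2=plane(mw,T(8,30),.042),plane(mw,T(500,55),.042); d=q2-p2; print('wallL',p2,q2,np.degrees(np.arctan2(d[1],d[0])))
pt=plane(mw,C(296,690),.046); ml=plane(mw,(241.04,123.3),.044)
print('ptr',pt,'line',ml)
# pack edges z=.103
a,b=plane(mw,T(597,36),.103),plane(mw,T(572,246),.103); print('pack edge',a,b,np.degrees(np.arctan2(*(a-b)[[1,0]])))
yaw=np.radians(-6); 
for yd in (-4,-5,-6,-7):
    u=np.array([np.cos(np.radians(yd)),np.sin(np.radians(yd)),0]);v=np.array([-u[1],u[0],0])
    print(yd,'marker',(c-ml)@u,'ptr-line',(pt-ml)@u,'lateral ptr',(c-pt)@v,'line',(c-ml)@v)
E
```

```text
0.0012049354591681279
knob [0.5955 0.0181 0.078 ]
0.02247455268790911 -8.129380677375323
0.022920804310528158 -98.04103424513234
0.022670040170133538 170.19160404433774
0.022257049709935476 81.48341472267617
wallR [0.3926 0.0079 0.042 ] [ 0.6399 -0.0306  0.042 ] -8.84145697380156
wallL [0.4045 0.0873 0.042 ] [0.6167 0.0547 0.042 ] -8.740757709905484
ptr [ 0.5889 -0.0258  0.046 ] line [ 0.4794 -0.0058  0.044 ]
pack edge [0.6392 0.0475 0.103 ] [ 0.6286 -0.0239  0.103 ] 81.56352756280414
-4 marker 0.11419597720901226 ptr-line 0.11068297765240054 lateral ptr 0.04425628138336205 line 0.03194915186161378
-5 marker 0.11362099502494732 ptr-line 0.11088090912528889 lateral ptr 0.04431085123342324 line 0.03393728045879051
-6 marker 0.11301140278512647 ptr-line 0.11104506519913017 lateral ptr 0.04435192356894987 line 0.03591507143158168
-7 marker 0.11236738617725125 ptr-line 0.11117539587039411 lateral ptr 0.04437948587891066 line 0.037881922325697676
```

```bash
python3 -m crank '{"delta_pos":[[0,0,0],[22,9.5,0],[22,9.5,0],[22,9.5,0],[22,9.5,0],[0,0,0]],"angular":[[-0.024,-0.006,0.06],[0,0,0],[0,0,0],[0,0,0],[0,0,0],[0,0,0]]}'
cat > tgt.py <<'E'
from st import *
info()
im=optics.camera_model('wrist')
def to(x,y,z,yaw):
    d=np.array([x,y,z])-s['tcp_pos']; w=np.cross(M[:,2],[0,0,-1]); dy=np.radians(yaw)-np.arctan2(M[1,1],M[0,1])
    print('move mm',1000*M.T@d,'turn',M.T@w+[0,0,-dy])
E
python3 - <<'E'
from tgt import *
to(.5955,.0181,.290,-8.6)
for n in ['scene','side','wrist']:
    cv2.imwrite(f'pics/{n}5.png',optics.camera(n)[:,:,::-1])
a=cv2.imread('pics/scene5.png'); crop(a,270,130,370,260,5,'s5c.png')
a=cv2.imread('pics/side5.png'); crop(a,250,110,370,260,5,'d5c.png')
# tool->cam, block hole from w3
mw=optics.camera_model('wrist'); T=np.eye(4);T[:3,:3]=M;T[:3,3]=s['tcp_pos']; X=np.linalg.inv(T)@mw['extrinsics']
T3=np.eye(4);T3[:3,:3]=R.from_rotvec([1.948,2.46,.001]).as_matrix();T3[:3,3]=[.48,-.3305,.3095]
m3=dict(mw);m3['extrinsics']=T3@X; print('hole',plane(m3,(316,176),.04))
E
```

```text
t: 6.43
tcp_pos: [0.6018, 0.0144, 0.2915]
ee_rot: [2.378, 2.049, 0.001]
contact_force: [0.3, -0.6, -1.9]
grip_width: 0.0117
t 6.4333 tcp [0.6018 0.0144 0.2915] yaw_y -8.521637756732181 z [ 0.0023 -0.0014 -1.    ] F [ 0.2964 -0.5565 -1.8869] T [ 0.0334 -0.0493  0.0395] w 0.01169289267592594 q6 0.09625508522580663
move mm [ 2.7511 -6.8189  1.46  ] turn [0.0025 0.001  0.0014]
hole [ 0.4781 -0.3351  0.04  ]
```

View pics/s5c.png

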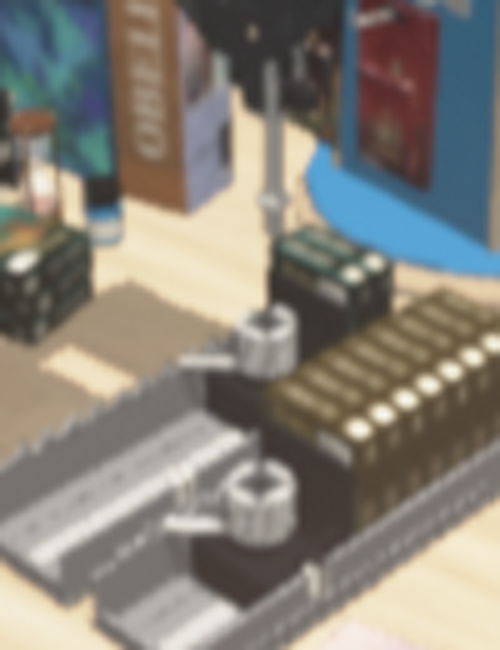

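View pics/d5c.png

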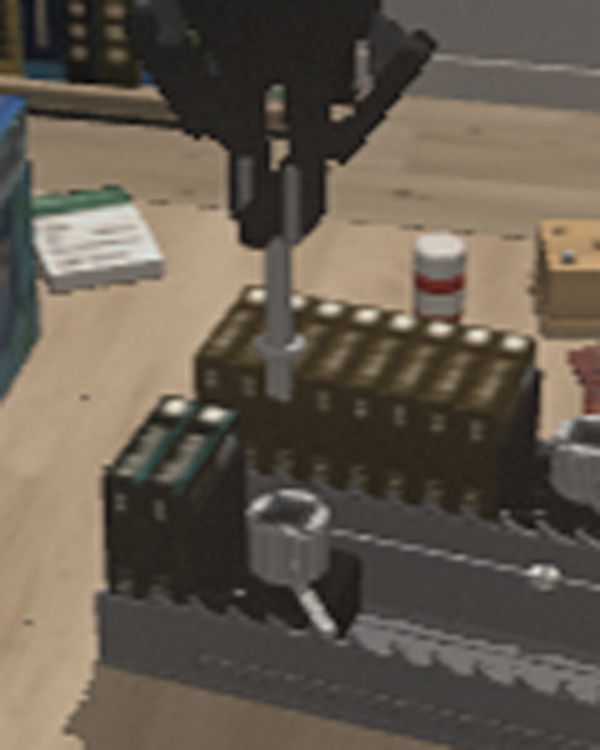

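View pics/wrist5.png

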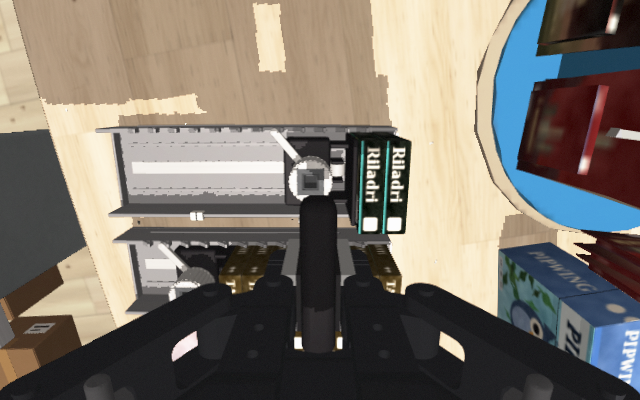

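```bash
python3 - <<'E'
from h import *
np.set_printoptions(precision=4,suppress=True)
ms=optics.camera_model('scene');md=optics.camera_model('side')
S=lambda x,y:(270+(x+.5)/5-.5,130+(y+.5)/5-.5); D=lambda x,y:(250+(x+.5)/5-.5,110+(y+.5)/5-.5)
print('tip',tri(ms,S(274,236),md,D(279,396)))
print('collar',tri(ms,S(274,200),md,D(281,347)))
print('shank top',tri(ms,S(271,75),md,D(277,245)))
print('knob',tri(ms,S(268,322),md,D(288,507)))
mw=optics.camera_model('wrist')
a=cv2.imread('pics/wrist5.png'); crop(a,270,130,350,215,7,'w5k.png')
E
```

```text
tip (array([0.6008, 0.0136, 0.1372]), np.float64(0.003354763159832068))
collar (array([0.6002, 0.0127, 0.1622]), np.float64(0.0030880167984383144))
shank top (array([0.6054, 0.0248, 0.2283]), np.float64(0.017323689921413372))
knob (array([0.5959, 0.0153, 0.0787]), np.float64(0.004504468422590303))
```

View pics/w5k.png

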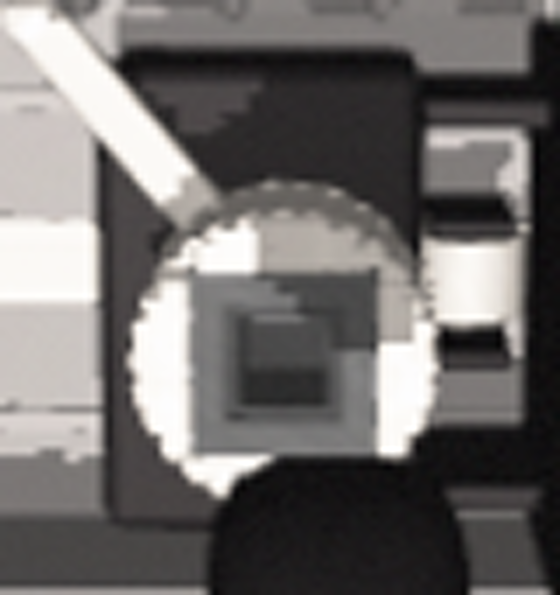

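```bash
python3 - <<'E'
from h import *
np.set_printoptions(precision=4,suppress=True)
mw=optics.camera_model('wrist')
C=lambda x,y:(270+(x+.5)/7-.5,130+(y+.5)/7-.5)
cs=[plane(mw,C(*p),.078) for p in [(190,268),(378,269),(378,455),(189,455)]]
print(np.mean(cs,0))
for i in range(4):
    d=cs[(i+1)%4]-cs[i]; print(np.linalg.norm(d),np.degrees(np.arctan2(d[1],d[0])))
E
```

```text
[0.5947 0.0183 0.078 ]
0.022158340551979256 -8.99290209734645
0.02261053602712623 -98.42710383999389
0.022722927977226193 171.3238410618174
0.022737606707804125 80.1478816701165
```

```bash
python3 -m crank '{"delta_pos":[[3.6,-7,0],[0,0,15],[0,0,15],[0,0,15],[0,0,0]],"angular":[[0.0025,0.001,0],[0,0,0],[0,0,0],[0,0,0],[0,0,0]]}'
python3 - <<'E'
from tgt import *
to(.5955,.019,.242,-8.7)
for n in ['scene','side','wrist']:
    cv2.imwrite(f'pics/{n}6.png',optics.camera(n)[:,:,::-1])
a=cv2.imread('pics/scene6.png'); crop(a,290,150,350,220,8,'s6c.png')
a=cv2.imread('pics/side6.png'); crop(a,270,150,340,240,8,'d6c.png')
a=cv2.imread('pics/wrist6.png'); crop(a,260,130,380,300,4,'w6c.png')
E
```

```text
t: 7.0
tcp_pos: [0.5906, 0.0132, 0.2462]
ee_rot: [2.384, 2.045, -0.002]
contact_force: [-1.2, -0.9, -0.9]
grip_width: 0.0122
t 7.0 tcp [0.5906 0.0132 0.2462] yaw_y -8.765468372196525 z [-0.0007 -0.001  -1.    ] F [-1.2068 -0.8964 -0.8799] T [-0.0419 -0.0172 -0.0139] w 0.01221207756279418 q6 0.09734958144558876
move mm [6.5322 3.9569 4.2085] turn [-0.0005  0.0011 -0.0011]
```

View pics/s6c.png

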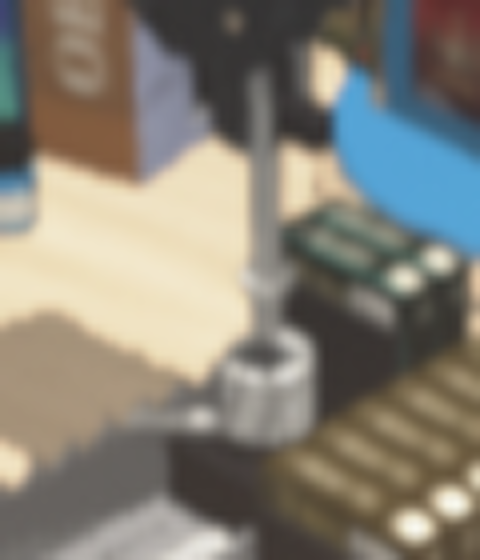

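View pics/d6c.png

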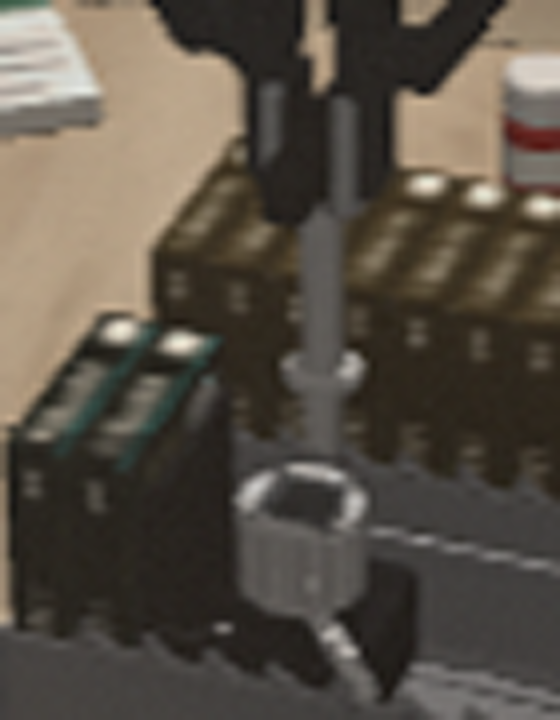

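View pics/w6c.png

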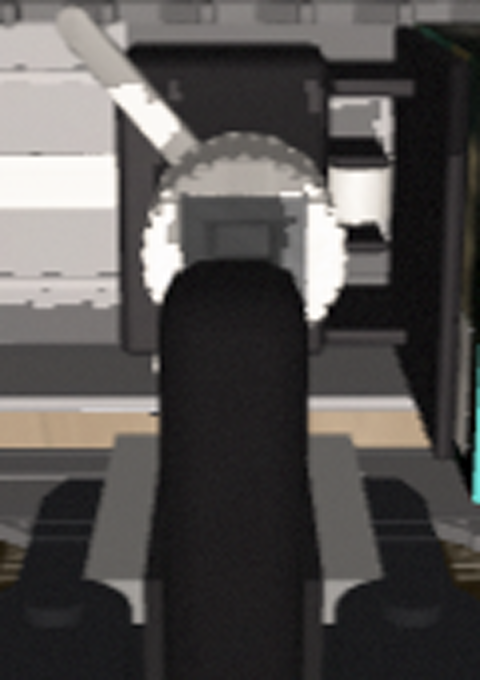

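```bash
python3 -m crank '{"delta_pos":[[6.5,4,0],[0,0,0],[0,0,0]],"angular":[[0,0,0],[0,0,0],[0,0,0]]}'
python3 - <<'E'
from tgt import *
to(.5955,.019,.242,-8.7)
for n in ['scene','side']:
    cv2.imwrite(f'pics/{n}7.png',optics.camera(n)[:,:,::-1])
a=cv2.imread('pics/scene7.png'); crop(a,290,150,350,220,8,'s7c.png')
a=cv2.imread('pics/side7.png'); crop(a,270,150,340,225,8,'d7c.png')
E
```

```text
t: 7.4
tcp_pos: [0.5983, 0.0194, 0.2525]
ee_rot: [2.38, 2.041, 0.008]
contact_force: [-0.2, 0.6, -0.6]
grip_width: 0.0121
t 7.4 tcp [0.5983 0.0194 0.2525] yaw_y -8.78630913369619 z [ 0.0083 -0.0014 -1.    ] F [-0.2136  0.6076 -0.6359] T [0.0339 0.0156 0.015 ] w 0.012077269614039387 q6 0.1088071722279671
move mm [-0.7748 -2.803  10.4449] turn [ 0.0084  0.0001 -0.0015]
```

View pics/s7c.png

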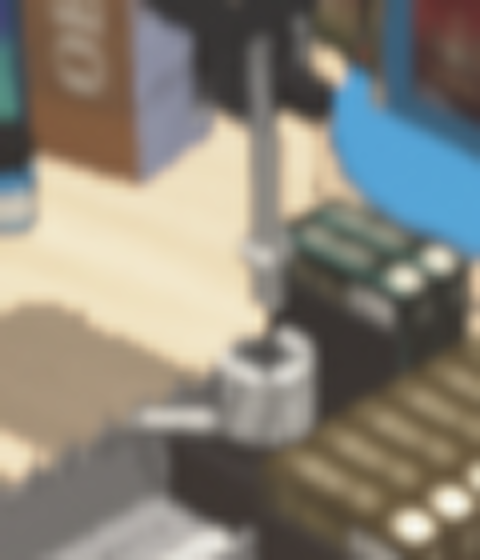

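View pics/d7c.png

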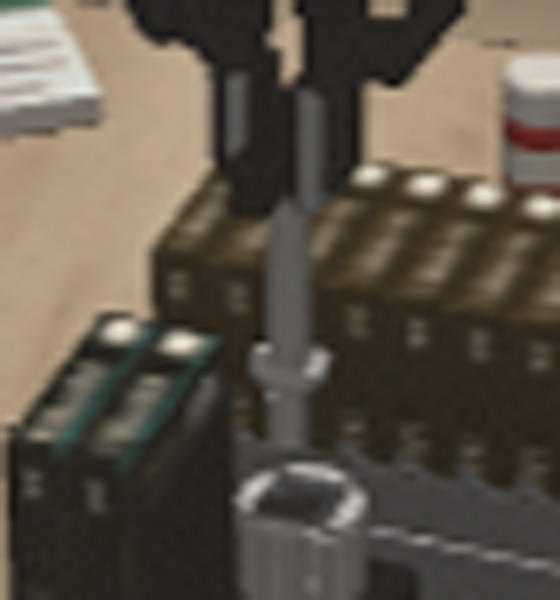

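```bash
python3 - <<'E'
from h import *
np.set_printoptions(precision=4,suppress=True)
ms=optics.camera_model('scene');md=optics.camera_model('side')
S=lambda x,y:(290+(x+.5)/8-.5,150+(y+.5)/8-.5); D=lambda x,y:(270+(x+.5)/8-.5,150+(y+.5)/8-.5)
print('tip',tri(ms,S(265,308),md,D(288,447)))
print('collar',tri(ms,S(266,255),md,D(289,365)))
print('knob',tri(ms,S(267,350),md,D(302,497)))
s=arm.read_state(); M=R.from_rotvec(s['ee_rot']).as_matrix(); t=s['tcp_pos']+M@[0,0,.1533]; print('tip pred (no offset)',t,s['tcp_pos'])
for z in (t[2],): print(plane(md,D(288,447),z),plane(ms,S(265,308),z))
print('knob pl',plane(md,D(302,497),.078),plane(ms,S(267,350),.078))
E
```

```text
tip (array([0.5991, 0.0195, 0.0967]), np.float64(0.0038257632300059768))
collar (array([0.5987, 0.0173, 0.122 ]), np.float64(0.0056802641577293886))
knob (array([0.5961, 0.0174, 0.0793]), np.float64(0.002118233020610894))
tip pred (no offset) [0.5995 0.0191 0.099 ] [0.5982 0.0193 0.2523]
[0.6002 0.0205 0.099 ] [0.5933 0.0166 0.099 ]
knob pl [0.5974 0.0143 0.078 ] [0.5961 0.0183 0.078 ]
```

```bash
python3 -m crank '{"delta_pos":[[-1.6,-2.6,3],[0,0,0]],"angular":[[0.0084,0,0],[0,0,0]]}'
python3 -c "
from tgt import *
to(.5955,.0185,.242,-8.6)"
```

```text
t: 7.67
tcp_pos: [0.5951, 0.0181, 0.2493]
ee_rot: [-2.384, -2.045, 0.001]
contact_force: [-0.3, -0.3, -0.8]
grip_width: 0.0121
t 7.6667 tcp [0.5951 0.0181 0.2493] yaw_y -8.774005919081633 z [-0.0007  0.0001 -1.    ] F [-0.2653 -0.3215 -0.8179] T [ 0.0059 -0.0628 -0.044 ] w 0.012070527594683309 q6 0.10534459828035266
move mm [0.4518 0.3065 7.2602] turn [-0.0007  0.0001 -0.003 ]
```

```bash
python3 -m crank '{"delta_pos":[[0,0,7],[0,0,6],[0,0,5],[0,0,4],[0,0,0]],"angular":[[0,0,0],[0,0,0],[0,0,0],[0,0,0],[0,0,0]]}'
python3 -c "
from tgt import *
to(.5955,.0185,.2093,-8.6)"
```

```text
t: 8.08
tcp_pos: [0.5953, 0.0178, 0.2247]
ee_rot: [2.385, 2.045, 0.0]
contact_force: [1.3, -0.1, -1.6]
grip_width: 0.0119
t 8.0833 tcp [0.5953 0.0178 0.2247] yaw_y -8.789122608438806 z [ 0.0002 -0.0001 -1.    ] F [ 1.2555 -0.0532 -1.6451] T [-0.1079 -0.3011 -0.0256] w 0.011850028315144224 q6 0.1051694007182965
move mm [ 0.7419  0.1266 15.4121] turn [ 0.0003  0.     -0.0033]
```

```bash
python3 -m crank '{"delta_pos":[[0.4,0,5],[0,0,5],[0,0,4],[0,0,0]],"angular":[[0,0,0],[0,0,0],[0,0,0],[0,0,0]]}'
python3 -c "
from tgt import *
to(.5955,.0185,.2093,-8.6)"
```

```text
t: 8.42
tcp_pos: [0.5956, 0.0182, 0.2094]
ee_rot: [2.385, 2.044, 0.001]
contact_force: [0.9, 0.2, -0.7]
grip_width: 0.0118
t 8.4167 tcp [0.5956 0.0182 0.2094] yaw_y -8.791193563807632 z [ 0.0008 -0.0001 -1.    ] F [ 0.8684  0.1562 -0.7133] T [-0.0387 -0.0454  0.0028] w 0.011834879035831117 q6 0.10596845870352699
move mm [ 0.2458 -0.1427  0.0925] turn [ 0.0008 -0.     -0.0033]
```

Inserted; press gently down until contact shows.

```bash
python3 -m crank '{"delta_pos":[[0,0,1.5],[0,0,1],[0,0,0]],"angular":[[0,0,0],[0,0,0],[0,0,0]]}'
python3 - <<'E'
from tgt import *
to(.5955,.0185,.2093,-8.6)
for n in ['scene','side','wrist']:
    cv2.imwrite(f'pics/{n}8.png',optics.camera(n)[:,:,::-1])
a=cv2.imread('pics/scene8.png'); a1=cv2.resize(a[140:220,290:360],None,fx=6,fy=6,interpolation=2)
b=cv2.imread('pics/side8.png'); b1=cv2.resize(b[150:230,270:330],None,fx=6,fy=6,interpolation=2)
cv2.imwrite('pics/c8.png',np.hstack([a1,b1]))
E
```

```text
t: 8.67
tcp_pos: [0.5962, 0.0183, 0.2096]
ee_rot: [2.383, 2.044, 0.003]
contact_force: [-0.2, -0.2, -0.6]
grip_width: 0.0119
t 8.6667 tcp [0.5962 0.0183 0.2096] yaw_y -8.77954301414776 z [ 0.0029 -0.0002 -1.    ] F [-0.1522 -0.2135 -0.596 ] T [0.0261 0.0806 0.0166] w 0.011859863624526384 q6 0.10594804898318559
move mm [ 0.0939 -0.7411  0.3305] turn [ 0.0029 -0.0002 -0.0031]
```

View pics/c8.png

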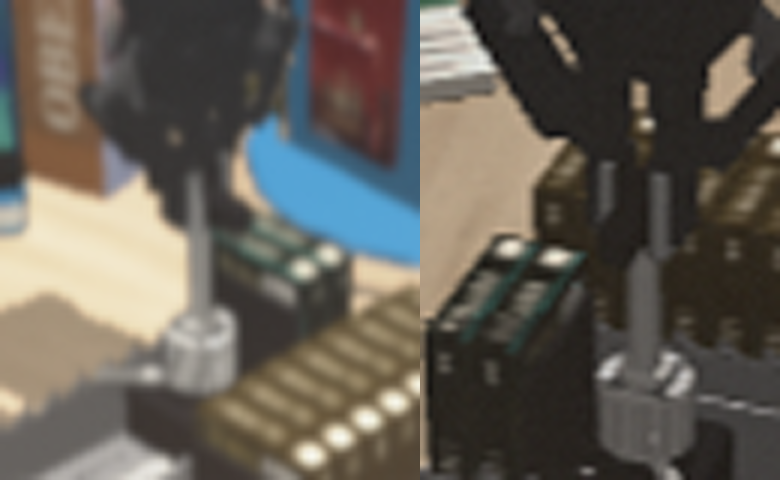

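```bash
python3 -m crank '{"delta_pos":[[0,-0.5,3],[0,0,2]],"angular":[[0.003,0,0],[0,0,0]]}'
python3 -c "
from tgt import *
to(.5955,.0185,.2093,-8.6)"
```

```text
t: 8.98
tcp_pos: [0.5976, 0.0184, 0.209]
ee_rot: [2.382, 2.042, 0.007]
contact_force: [-9.6, -0.3, 23.2]
grip_width: 0.0119
t 8.9833 tcp [0.5976 0.0184 0.209 ] yaw_y -8.773944069146093 z [ 0.0062  0.     -1.    ] F [-9.5855 -0.314  23.206 ] T [ 0.013   2.1915 -0.0151] w 0.011921730727365661 q6 0.10569310665860958
move mm [-0.1804 -2.0613 -0.3044] turn [ 0.0061 -0.001  -0.003 ]
```

```bash
python3 -m crank '{"delta_pos":[[0,-2,-0.5],[0,0,0]],"angular":[[0.006,0,0],[0,0,0]]}'
python3 -c "
from tgt import *
to(.5957,.0183,.2093,-8.6)"
```

```text
t: 9.15
tcp_pos: [0.5957, 0.0186, 0.2104]
ee_rot: [2.385, 2.045, 0.002]
contact_force: [-0.5, -0.2, -0.6]
grip_width: 0.0119
t 9.15 tcp [0.5957 0.0186 0.2104] yaw_y -8.76561743777891 z [ 0.001   0.0005 -1.    ] F [-0.469  -0.1886 -0.5756] T [-0.141   0.0868  0.0151] w 0.011888004918242757 q6 0.10544896275378203
move mm [-0.2423  0.0737  1.0596] turn [ 0.0009 -0.0007 -0.0029]
```

```bash
python3 -m crank '{"delta_pos":[[0,0,1],[0,0,0.5],[0,0,0.5],[0,0,0.5],[0,0,0]],"angular":[[0,0,0],[0,0,-0.1],[0,0,-0.1],[0,0,-0.1],[0,0,0]]}'
python3 -c "
from tgt import *
to(.5957,.0183,.2093,-8.6+51.6)"
```

```text
t: 9.57
tcp_pos: [0.5964, 0.0184, 0.2093]
ee_rot: [2.034, 2.391, 0.004]
contact_force: [-2.9, -0.3, 3.1]
grip_width: 0.0121
t 9.5667 tcp [0.5964 0.0184 0.2093] yaw_y 9.219154144619605 z [ 0.0032  0.0004 -1.    ] F [-2.9097 -0.2558  3.0605] T [-0.0634  0.4249 -0.0325] w 0.012092799851972619 q6 -0.20855035605982808
move mm [ 0.0036 -0.7126  0.021 ] turn [ 0.0032  0.0002 -0.5896]
```

Seated with light force and turning well. Continue to about 0.9 rad.

```bash
python3 -m crank '{"delta_pos":[[0,-0.7,0.3],[0,0,0.3],[0,0,0.3],[0,0,0],[0,0,0]],"angular":[[0.003,0,-0.1],[0,0,-0.1],[0,0,-0.1],[0,0,-0.1],[0,0,-0.1]]}'
python3 -c "
from tgt import *
to(.5957,.0183,.2093,-8.6+51.6)"
```

```text
t: 9.98
tcp_pos: [0.596, 0.0185, 0.2093]
ee_rot: [1.354, 2.834, 0.001]
contact_force: [-1.9, 0.7, 4.9]
grip_width: 0.0116
t 9.9833 tcp [0.596  0.0185 0.2093] yaw_y 38.92764763193801 z [ 0.0007  0.0004 -1.    ] F [-1.8616  0.7256  4.8989] T [ 0.053   0.4038 -0.0708] w 0.01164028199844433 q6 -0.7269706341274542
move mm [ 0.092  -0.3688  0.0072] turn [ 0.0008  0.0001 -0.0711]
```

```bash
python3 -m crank '{"delta_pos":[[0,-0.3,0],[0,0,0]],"angular":[[0,0,-0.07],[0,0,0]]}'
python3 - <<'E'
from tgt import *
to(.5957,.0183,.2093,-8.6+51.6)
for n in ['side','wrist']:
    cv2.imwrite(f'pics/{n}9.png',optics.camera(n)[:,:,::-1])
b=cv2.imread('pics/side9.png'); crop(b,260,150,400,250,5,'d9c.png')
E
```

```text
t: 10.15
tcp_pos: [0.5958, 0.0185, 0.2093]
ee_rot: [1.24, 2.887, 0.002]
contact_force: [-2.2, -0.5, 5.6]
grip_width: 0.0122
t 10.15 tcp [0.5958 0.0185 0.2093] yaw_y 43.51404706861489 z [ 0.0004  0.0009 -1.    ] F [-2.1512 -0.5175  5.6128] T [-0.0614  0.3542 -0.0526] w 0.01216295885076416 q6 -0.8075339574531926
move mm [-0.0381 -0.1781 -0.0119] turn [ 0.001  -0.0004  0.009 ]
```

View pics/d9c.png

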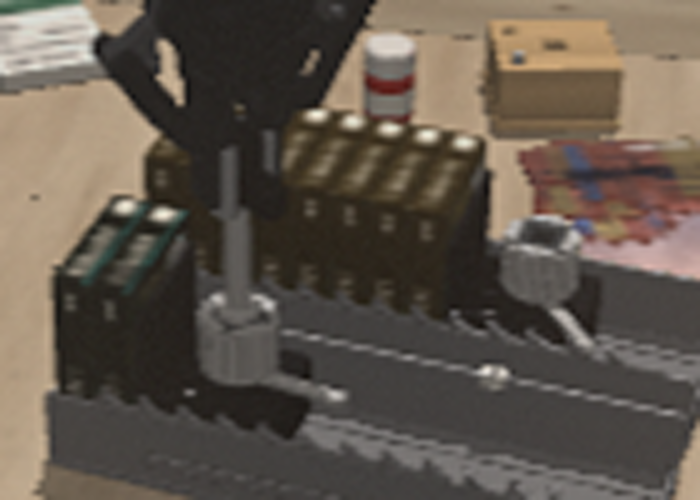

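View pics/wrist9.png

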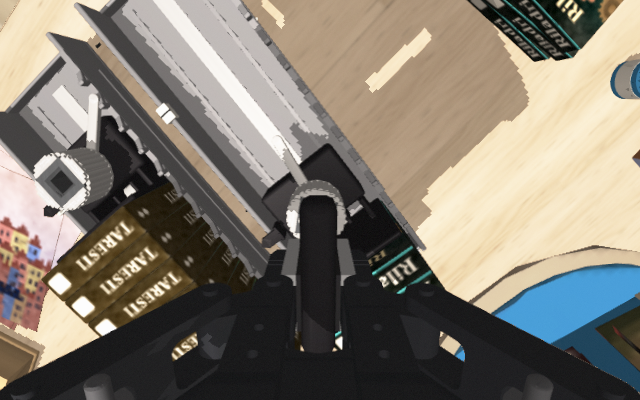

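```bash
python3 -m crank '{"delta_pos":[[4,-3.1,0],[8,-6.2,0],[8,-6.2,0.2],[8,-6.2,0.2],[8,-6.2,0]],"angular":[[0,0,0],[0,0,0],[0,0,0],[0,0,0],[0,0,0]]}'
cat >> tgt.py <<'E'
u=np.array([np.cos(np.radians(-8.6)),np.sin(np.radians(-8.6)),0]); v=np.array([-u[1],u[0],0])
k0=np.array([.5957,.0183,.2093])
def lane(target):
    e=(s['tcp_pos']-k0); print('travel mm',-e@u*1000,'lat',e@v*1000,'z',e[2]*1000)
    p=k0-u*target; to(p[0],p[1],.2091,43.4)
E
python3 -c "
from tgt import *
lane(.111)"
```

```text
t: 10.67
tcp_pos: [0.5542, 0.0249, 0.2094]
ee_rot: [1.241, 2.869, 0.01]
contact_force: [5.3, -1.4, -0.5]
grip_width: 0.0123
t 10.6667 tcp [0.5542 0.0249 0.2094] yaw_y 43.22309900615635 z [ 0.0167 -0.0005 -0.9999] F [ 5.3224 -1.3631 -0.5377] T [-0.3212 -1.0175 -0.0463] w 0.012343768649177737 q6 -0.7934801396902721
travel mm 42.002847128559274 lat 0.32035120855635796 z 0.06876892288884551
move mm [ 54.0345 -42.8986  -0.8789] turn [ 0.0118  0.0118 -0.0031]
```

```bash
python3 -m crank '{"delta_pos":[[8,-6.2,0],[8,-6.2,0.3],[8,-6.2,0.3],[8,-6.2,0.3],[6,-4.7,0.3],[0,0,0]],"angular":[[0.005,0.005,0],[0.004,0.004,0],[0.004,0.004,0],[0.003,0.003,0],[0,0,0],[0,0,0]]}'
python3 - <<'E'
from tgt import *
lane(.111)
for n in ['side','wrist','scene']:
    cv2.imwrite(f'pics/{n}10.png',optics.camera(n)[:,:,::-1])
b=cv2.imread('pics/side10.png'); crop(b,260,150,400,250,5,'d10c.png')
E
```

```text
t: 11.17
tcp_pos: [0.5077, 0.0323, 0.2094]
ee_rot: [1.243, 2.873, 0.006]
contact_force: [3.6, -1.1, -4.0]
grip_width: 0.0123
t 11.1667 tcp [0.5077 0.0323 0.2094] yaw_y 43.20146772950616 z [ 0.012  -0.0013 -0.9999] F [ 3.5655 -1.0825 -4.0445] T [-0.3102 -0.975  -0.0328] w 0.012322297708263248 q6 -0.780795354427219
travel mm 89.12068375425389 lat 0.7004180793660509 z 0.13161820216925357
move mm [ 16.7625 -14.0825   0.0684] turn [ 0.0078  0.0091 -0.0035]
```

View pics/d10c.png

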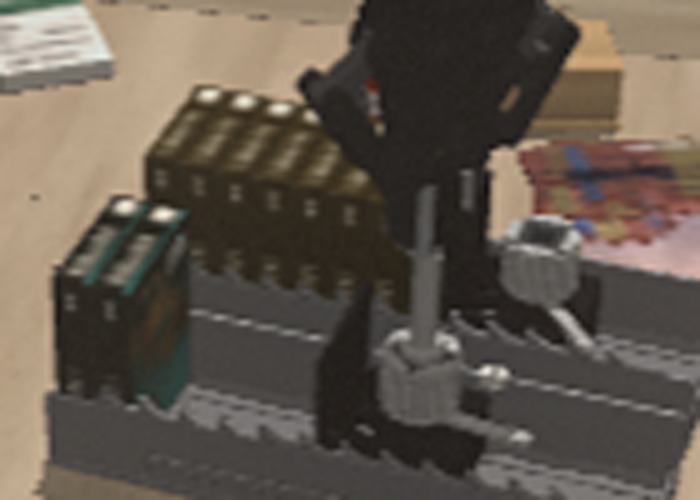

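View pics/wrist10.png

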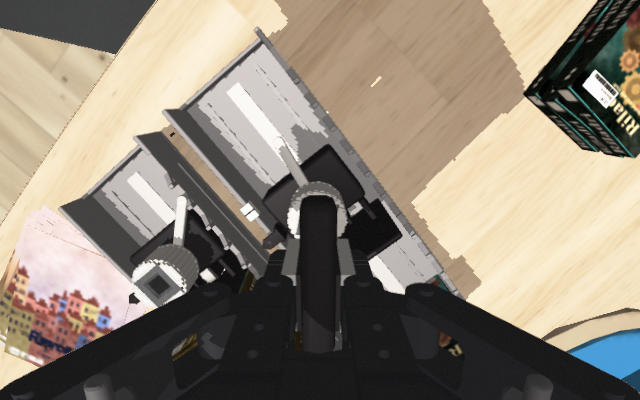

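```bash
python3 - <<'E'
from h import *
a=cv2.imread('pics/wrist10.png'); crop(a,235,195,305,260,10,'w10c.png')
E
```

```text
(no output)
```

View pics/w10c.png

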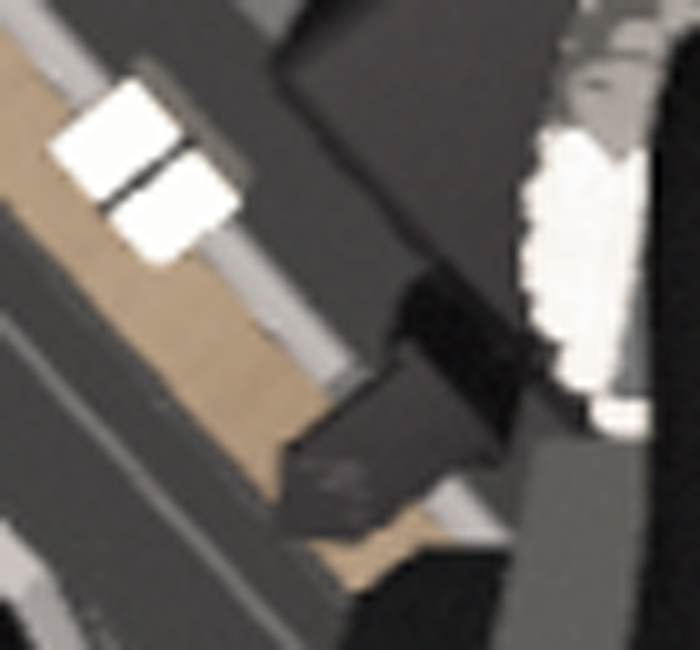

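```bash
python3 - <<'E'
from tgt import *
mw=optics.camera_model('wrist')
C=lambda x,y:(235+(x+.5)/10-.5,195+(y+.5)/10-.5)
l=[plane(mw,C(*p),.044) for p in [(105,208),(192,142)]]; ml=(l[0]+l[1])/2; d=l[1]-l[0]; print('line',ml,np.degrees(np.arctan2(d[1],d[0])),np.linalg.norm(d))
for z in(.044,.047,.050):
    t,b=plane(mw,C(281,535),z),plane(mw,C(455,403),z); dd=b-t
    print(z,'tip',t,'gap tip mm',(t-ml)@u*1000,'gap base',(b-ml)@u*1000,np.degrees(np.arctan2(dd[1],dd[0])),'knob-tip lat',(k0-t)@v)
E
```

```text
t 11.3167 tcp [0.5087 0.0321 0.2094] yaw_y 43.19169373828097 z [ 0.0116 -0.0012 -0.9999] F [ 4.1521 -1.4807  0.6283] T [-0.3227 -1.068   0.0476] w 0.012030095790118763 q6 -0.7810376139469822
line [ 0.4798 -0.0052  0.044 ] 80.36659469772485 0.008093905407464706
0.044 tip [ 0.5046 -0.0197  0.044 ] gap tip mm 26.7407112425445 gap base 26.725229208218636 81.45342140065881 knob-tip lat 0.05117669918518813
0.047 tip [ 0.5041 -0.0184  0.047 ] gap tip mm 26.02871344446705 gap base 26.013429191595158 81.45342140065888 knob-tip lat 0.049990091277818616
0.05 tip [ 0.5036 -0.0171  0.05  ] gap tip mm 25.316715646389603 gap base 25.301629174971684 81.45342140065897 knob-tip lat 0.0488034833704491
```

```bash
python3 -m crank '{"delta_pos":[[7,-5.5,0],[7,-5.5,0.2],[4,-3,0.2],[0,0,0]],"angular":[[0.003,0.003,0],[0.003,0.003,0],[0.002,0.002,0],[0,0,0]]}'
python3 - <<'E'
from tgt import *
lane(.111)
cv2.imwrite('pics/w11.png',optics.camera('wrist')[:,:,::-1])
np.savez('w11.npz',E=optics.camera_model('wrist')['extrinsics'])
a=cv2.imread('pics/w11.png'); crop(a,230,195,300,260,10,'w11c.png')
E
```

```text
t: 11.65
tcp_pos: [0.4887, 0.0353, 0.2094]
ee_rot: [1.246, 2.877, 0.002]
contact_force: [5.2, -2.2, -2.0]
grip_width: 0.0121
t 11.65 tcp [0.4887 0.0353 0.2094] yaw_y 43.156728423795805 z [ 0.0059 -0.0011 -1.    ] F [ 5.2413 -2.1918 -2.0154] T [-0.3568 -1.0815 -0.0193] w 0.012093446680008517 q6 -0.7749237135144629
travel mm 108.38757899021105 lat 0.8185741798951055 z 0.0851817099804808
move mm [ 1.5464 -2.261   0.2696] turn [ 0.0036  0.0049 -0.0042]
```

View pics/w11c.png

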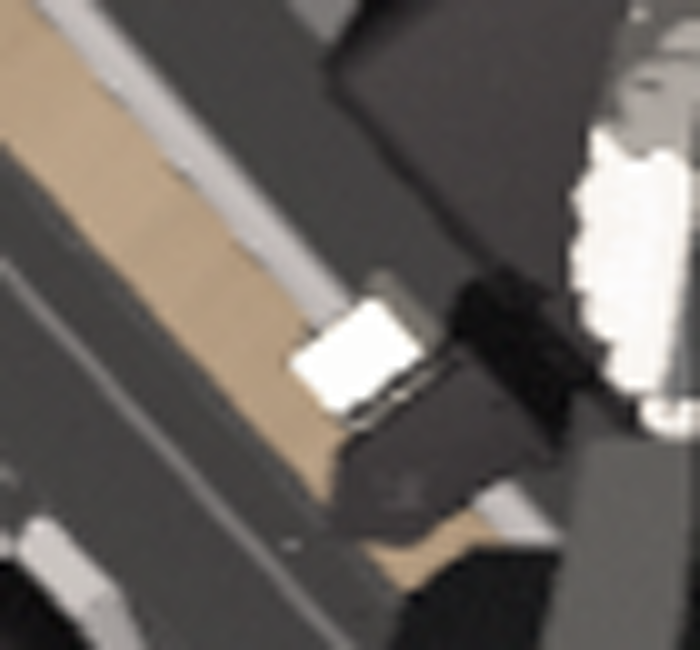

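```bash
python3 - <<'E'
from tgt import *
mw=optics.camera_model('wrist')
C=lambda x,y:(230+(x+.5)/10-.5,195+(y+.5)/10-.5)
l=[plane(mw,C(*p),.044) for p in [(345,413),(432,350)]]; ml=(l[0]+l[1])/2; print('line',ml)
ml0=np.array([.4796,-.0055,.044])
for z in(.044,.047,.050):
    t,b=plane(mw,C(332,535),z),plane(mw,C(506,403),z)
    print(z,'tip',t,'gap tip mm',(t-ml)@u*1000,(b-ml)@u*1000,'vs older line',(t-ml0)@u*1000)
E
```

```text
t 11.7 tcp [0.489  0.0353 0.2093] yaw_y 43.15614031679137 z [ 0.0062 -0.0011 -1.    ] F [ 4.5604 -1.2621  0.3204] T [-0.3672 -1.033  -0.0109] w 0.011924013492901595 q6 -0.7749914998100995
line [ 0.4792 -0.0046  0.044 ]
0.044 tip [ 0.484  -0.0165  0.044 ] gap tip mm 6.528870437052062 6.519867799267926 vs older line 6.031987266561151
0.047 tip [ 0.4835 -0.0152  0.047 ] gap tip mm 5.833795841159063 5.824908091952428 vs older line 5.336912670668153
0.05 tip [ 0.483  -0.0139  0.05  ] gap tip mm 5.138721245266065 5.129948384637039 vs older line 4.641838074775155
```

```bash
python3 -m crank '{"delta_pos":[[2,-1.6,0.2],[1.5,-1.2,0.1],[0,0,0]],"angular":[[0.003,0.004,0],[0,0,0],[0,0,0]]}'
python3 - <<'E'
from tgt import *
lane(.111)
cv2.imwrite('pics/w12.png',optics.camera('wrist')[:,:,::-1])
a=cv2.imread('pics/w12.png'); crop(a,230,195,300,260,10,'w12c.png')
E
```

```text
t: 11.95
tcp_pos: [0.4863, 0.0356, 0.2093]
ee_rot: [1.248, 2.879, 0.002]
contact_force: [3.7, -1.5, 0.1]
grip_width: 0.0119
t 11.95 tcp [0.4863 0.0356 0.2093] yaw_y 43.14518714949535 z [ 0.0038 -0.0004 -1.    ] F [ 3.6556 -1.5063  0.1464] T [-0.3715 -1.0129 -0.0703] w 0.011891938277241932 q6 -0.7750080799421164
travel mm 110.72273719731407 lat 0.7765133479057394 z 0.03116432952718351
move mm [-0.2624 -0.782   0.23  ] turn [ 0.0025  0.0029 -0.0044]
```

View pics/w12c.png

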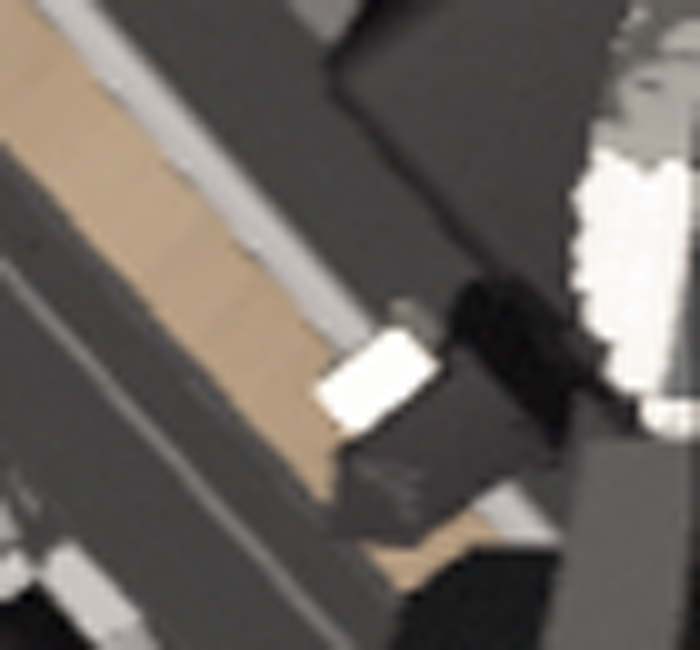

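```bash
cat > gap.py <<'E'
from tgt import *
mw=optics.camera_model('wrist')
def gap(x0,y0,k,back,tip):
    C=lambda x,y:(x0+(x+.5)/k-.5,y0+(y+.5)/k-.5)
    l=np.mean([plane(mw,C(*p),.044) for p in back],0); ml=l+.006*u; print('line from back edge',ml)
    for z in(.044,.047,.050):
        t=plane(mw,C(*tip),z); print(z,'gap mm',(t-ml)@u*1000,'vs first line',(t-[.4796,-.0055,.044])@u*1000)
E
python3 - <<'E'
from gap import *
gap(230,195,10,[(315,390),(392,326)],(332,537))
E
```

```text
t 12.0 tcp [0.4865 0.0356 0.2093] yaw_y 43.14195304328423 z [ 0.0038 -0.0004 -1.    ] F [ 5.4796 -2.1585  0.7274] T [-0.4124 -1.0725 -0.0091] w 0.011709535290320074 q6 -0.7750331557763166
line from back edge [ 0.4792 -0.0055  0.044 ]
0.044 gap mm 3.572079457040367 vs first line 3.21735664224583
0.047 gap mm 2.883242407659653 vs first line 2.528519592865116
0.05 gap mm 2.194405358278886 vs first line 1.8396825434843487
```

```bash
python3 -m crank '{"delta_pos":[[1.8,-1.5,0.2],[0.4,-0.3,0.1]],"angular":[[0.0025,0.003,0],[0,0,0]]}'
python3 - <<'E'
from tgt import *
lane(.111)
cv2.imwrite('pics/w13.png',optics.camera('wrist')[:,:,::-1])
a=cv2.imread('pics/w13.png'); crop(a,230,195,300,260,10,'w13c.png')
E
```

```text
t: 12.17
tcp_pos: [0.4848, 0.0358, 0.2093]
ee_rot: [1.249, 2.881, 0.001]
contact_force: [3.7, -0.9, 2.6]
grip_width: 0.012
t 12.1667 tcp [0.4848 0.0358 0.2093] yaw_y 43.13241606585779 z [ 0.0016  0.0001 -1.    ] F [ 3.721  -0.8728  2.5687] T [-0.4148 -1.1039 -0.0171] w 0.012019848262622538 q6 -0.7749889569420428
travel mm 112.30489159180033 lat 0.7453521478052607 z 0.021804056504010072
move mm [-1.4859  0.2227  0.2237] turn [ 0.0013  0.0011 -0.0047]
```

View pics/w13c.png

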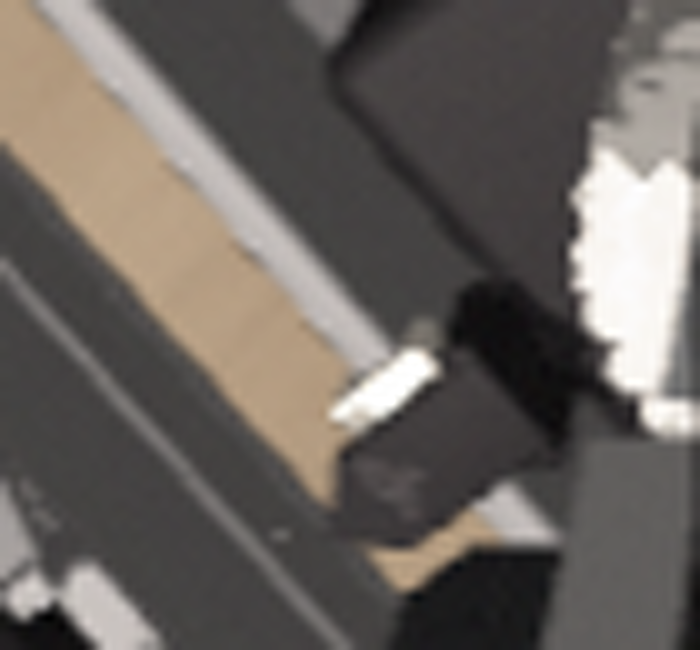

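```bash
python3 - <<'E'
from gap import *
gap(230,195,10,[(330,408),(405,346)],(332,538))
# pointer height from w4 vs now: apex lateral to knob-axis
# shoulders
C=lambda x,y:(230+(x+.5)/10-.5,195+(y+.5)/10-.5)
for z in(.044,.047,.05):
    a,b=plane(mw,C(345,455),z),plane(mw,C(412,545),z); print(z,'width',np.linalg.norm(a-b),'centre gap',((a+b)/2-[.4794,-.0055,z])@u*1000)
E
python3 - <<'E'
from h import *
for n in ['scene','side']:
    cv2.imwrite(f'pics/{n}13.png',optics.camera(n)[:,:,::-1])
a=cv2.imread('pics/scene13.png'); a1=cv2.resize(a[180:270,260:350],None,fx=4,fy=4,interpolation=2)
b=cv2.imread('pics/side13.png'); b1=cv2.resize(b[170:260,290:380],None,fx=4,fy=4,interpolation=2)
cv2.imwrite('pics/c13.png',np.hstack([a1,b1]))
E
```

```text
t 12.2167 tcp [0.4848 0.0358 0.2093] yaw_y 43.132276729118686 z [ 0.0018  0.     -1.    ] F [ 3.8991 -2.414   2.8246] T [-0.3643 -1.1087 -0.0315] w 0.011942876747115014 q6 -0.7749566838878895
line from back edge [ 0.4789 -0.0056  0.044 ]
0.044 gap mm 1.8947106617662002 vs first line 1.2181611518282887
0.047 gap mm 1.2120104232869324 vs first line 0.5354609133490208
0.05 gap mm 0.5293101848076077 vs first line -0.1472393251303041
0.044 width 0.008407216527260978 centre gap 1.2680215683392897
0.047 width 0.008300014431129522 centre gap 0.587207115733024
0.05 width 0.008192812334998013 centre gap -0.09360733687324181
```

View pics/c13.png

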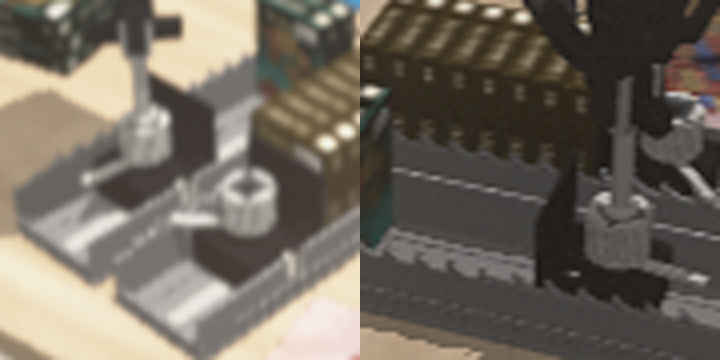

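```bash
python3 -m crank '{"delta_pos":[[0.6,-0.5,0],[0.1,-0.1,0],[0.1,-0.1,0]],"angular":[[0,0,0],[0,0,0],[0,0,0]]}'
python3 - <<'E'
from tgt import *
lane(.111)
cv2.imwrite('pics/w14.png',optics.camera('wrist')[:,:,::-1])
a=cv2.imread('pics/w14.png'); crop(a,230,195,300,260,10,'w14c.png')
E
```

```text
t: 12.57
tcp_pos: [0.4842, 0.0359, 0.2093]
ee_rot: [1.248, 2.88, 0.002]
contact_force: [5.3, -1.7, 2.1]
grip_width: 0.0119
t 12.5667 tcp [0.4842 0.0359 0.2093] yaw_y 43.130005483417 z [ 0.0026 -0.     -1.    ] F [ 5.3251 -1.6836  2.0607] T [-0.3099 -1.1464 -0.0543] w 0.01190925692389808 q6 -0.7747808626408874
travel mm 112.83549280600322 lat 0.7107626399598217 z -0.012215789654962395
move mm [-1.8809  0.5785  0.1922] turn [ 0.0019  0.0018 -0.0047]
```

View pics/w14c.png

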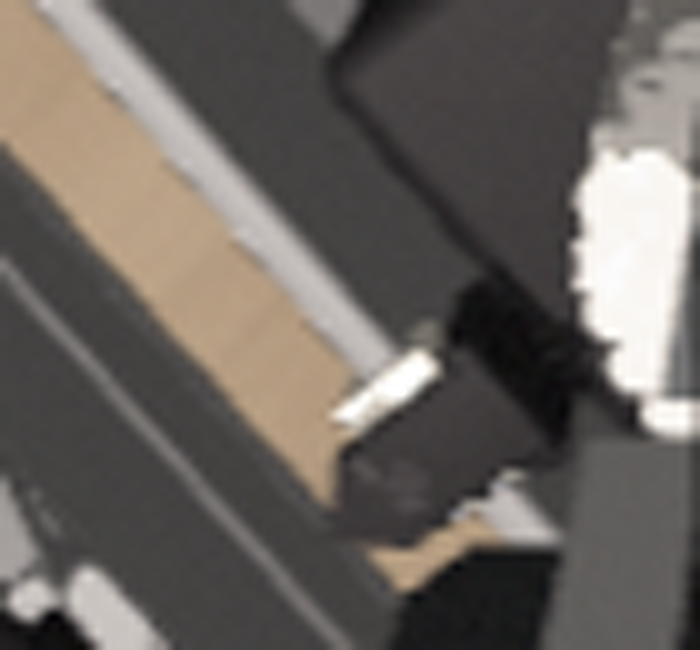

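View pics/w14.png

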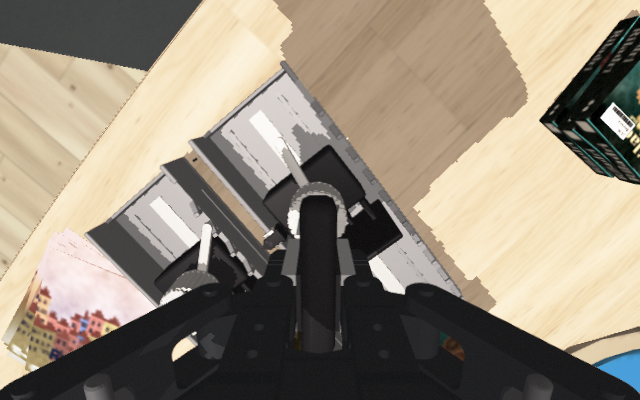

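```bash
python3 - <<'E'
from gap import *
gap(230,195,10,[(332,410),(410,348)],(332,538))
cv2.imwrite('pics/side14.png',optics.camera('side')[:,:,::-1])
E
```

```text
t 12.6167 tcp [0.4842 0.0359 0.2093] yaw_y 43.13091959975413 z [ 0.0026  0.     -1.    ] F [ 5.0478 -0.8667  2.354 ] T [-0.3306 -1.1948 -0.076 ] w 0.01183498688292638 q6 -0.7748140112798716
line from back edge [ 0.4788 -0.0054  0.044 ]
0.044 gap mm 1.622444583449155 vs first line 0.783262219603421
0.047 gap mm 0.9373453586126572 vs first line 0.09816299476692347
0.05 gap mm 0.2522461337762146 vs first line -0.5869362300695191
```

View pics/side14.png

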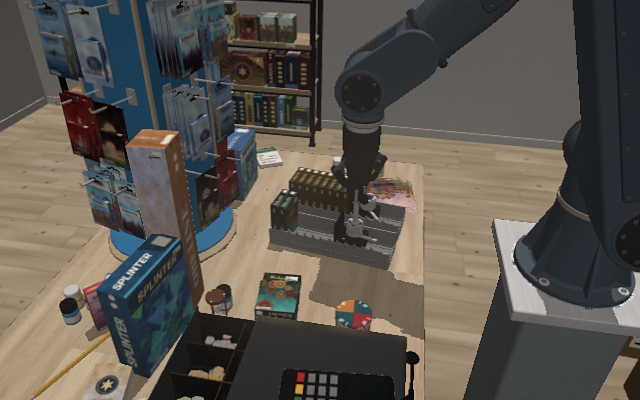

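```bash
python3 -c "
from rig import arm
print(arm.job_done()); s=arm.read_state(); print(s['t'],s['tcp_pos'],s['contact_force'])"
```

```text
the job is handed in; nothing more can be done
None
the job is handed in; nothing more can be done
```

The pusher on the left (two-pack) tray is drawn back level with the white marker clip. The arm is holding it there with the key, pawl clear, ready for you to load. I handed the job in at about 12.6 s.

**What I did:** I lifted the key straight up out of its block and lowered the tip into the knob recess until the collar sat on the knob. I then turned it about 0.9 rad counter-clockwise and drew the pusher back about 111 mm.

**Last checks before hand-in:**
- **Pointer:** it stood about 0.1–0.9 mm short of the clip's line. The two wrist-camera estimates disagree by about 0.8 mm, mainly because I could only guess the pointer's height at about 47 mm. The travel estimated from the arm's own motion agrees with them.
- **Pawl:** in the side view it points straight back along the lane, clear of the teeth.
- **Holding force:** the spring pulls on the key at about 5 N, and the grip on the bar is firm (12 mm measured opening at 110 N).
- **Surroundings:** both packs stand upright, and I saw nothing knocked over. The clip's line measures within about 1 mm of where it stood at the start.
- **Forces:** the highest reading was about 25 N, when I first pressed the collar onto the knob. I then eased it off.

After the hand-in I could not read the arm's state again, so I have no check of the final second.

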